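# Pack the hair rollers into the latching box

### The job

Put the hair rollers away: tip the ones in the steel tumbler out into the open storage box, pick up any that lie about on the ledge and add them, and stand the empty tumbler upright in the upper tray of the stacked pair. Then shut the box's lid, hook the wire loop of its toggle latch over the keeper on the lid and press the lever fully down, so that the lid is pulled tight. Leave all the other things on the ledge where they are.

Things in the scene. Friction and masses are not known exactly. Their poses are not given: they have to be found in the camera images.
- box: White plastic tub of the storage box, fixed, open on top: 120 mm along its x, 180 along y, 65 high, walls and floor 4 mm. Origin: centre of its underside, z up. The latch is on its front, which faces its -x (towards the robot). The lid is hinged on the far top edge: a line along y at box x = +60, z = 65 mm.
- lid (a joint): Clear lid, rad: 1.72 = open, standing behind the tub; -0.004 = shut but loose on the rubber seal of the front rim, 4 mm proud; -0.036 = pulled tight by the latch (8 N at the front). A shell 120 x 180 mm, 26 mm deep, walls 4 mm, its top level at -0.035. Pushed forward to about 1.1 rad it sinks shut by itself within some 2 s.
- lid_edge (a point): Middle of the front edge of the lid's outer face: 120 mm from the hinge line and 27 mm above it when shut. With the lid open it is the top of its back face, about 185 mm above the ledge: a finger hooked behind it can pull the lid shut.
- keeper (a point): Seat in the keeper on the lid's front: where the loop bar's centre lies when hooked, 5 mm before the lid's front face, box z = 76 mm when shut. The keeper is a grey ledge 26 mm wide, sticking out 14 mm, with a 4 mm lip along its outer edge: a groove 10 mm wide, open upwards. Axes as the box's when the lid is shut.
- lever (a joint): Latch lever on the box's front, rad: 0 = fully down against the front; starts at 2.0 to 2.15 (stop 2.2), sticking out forward, about 25 deg above level. Its pin lies along y at box x = -68, z = 46 mm. Steel plate 22 mm wide, 4 thick, 38 long. Stays where left (0.05 N m); hooked, it takes about 0.12 N m to press, goes over centre and stays down.
- loop (a joint): Turn of the latch's wire loop on the lever, rad: 0 when latched; at the start about 2.7, its stop, leaning out forward above the lever. Equal to the lever's value it stands upright; smaller, it leans in to the lid. Its pin is fixed in the lever: with the lever down, 12.6 mm below the lever's pin and 3.4 mm nearer the box. It is loose and falls to the side it leans to.
- loop_bar (a point): Middle of the loop's steel cross bar, 8 mm thick, 36 long along y, 42 mm from the loop's pin; the side wires are 4 mm thick, 33 mm apart. With the lid shut and the lever up, push the bar up and over, along its arc, until the loop leans on the lid's front above the keeper; as the lever is pressed down the bar slides into the groove.
- trays: stacked pair of clear plastic trays, fixed to the ledge: each 150 mm along x, 100 mm along y, 24 mm high, walls 3 mm. Origin: centre of the underside of the lower tray; z up. The inner floor of the upper tray is 27 mm up and measures 144 x 94 mm; its top edge is 48 mm up.
- tumbler: Polished steel tumbler, loose, open on top: 95 mm high, 54 mm across at the base, 68 at the rim, wall 3 mm, about 160 g. Origin: centre of its underside; z out of the mouth. Starts upright on the ledge with 2 or 3 rollers standing in it. Slick inside: they slide out when it is tipped some 20 deg past level.
- tumbler_mouth (a point): centre of the tumbler's mouth, 95 mm above its underside.
- roller1: hair roller of hard pink plastic: a ribbed tube 16 mm across and 42 mm long with a clip bar along one side (7 mm wide, standing out 3.5 mm), 14 g; origin at the tube's middle, z along its length, the clip on its -x side. Rollers 1 to 3 start in the tumbler; one may be absent.
- roller2: hair roller as roller1, in the tumbler at the start.
- roller3: hair roller as roller1, in the tumbler at the start.
- roller4: hair roller as roller1, lying loose on the ledge at the start; some of rollers 4 to 7 may be absent.
- roller5: hair roller as roller4.
- roller6: hair roller as roller4.
- roller7: hair roller as roller4.
- soap: bystander: bar of pale green aloe soap, 85 x 55 x 26 mm, loose. Origin: centre of its underside.
- jar: bystander: green glass jar with a metal twist lid, 68 mm across, 88 mm high, loose. Origin: centre of its underside.
- tweezers: bystander: metal tweezers 100 mm long, 6 mm thick, loose, lying flat. Origin: centre of its underside.
- shampoo: bystander: amber bottle, 60 mm across, 170 mm high, loose. Origin: centre of its underside.
- nailbrush: bystander: wooden nail brush 90 x 35 x 28 mm, loose. Origin: centre of its underside.
- pumice: bystander: grey pumice stone 75 x 45 x 28 mm, loose. Origin: centre of its underside.

How it is judged:
On the way, in this order (a step that is already met when the one before it is completed fails the run):
1. the tumbler is tipped past level with its mouth over the box (angle between tumbler's own z axis and vertical above 1.5 rad and x of tumbler_mouth in the frame of box between -0.07 and 0.07 m and y of tumbler_mouth in the frame of box between -0.1 and 0.1 m and z of tumbler_mouth in the frame of box between 0.05 and 0.3 m), for 0.2 s.
2. every roller lies in the box and the tumbler stands upright in the upper tray (x of roller1 in the frame of box between -0.056 and 0.056 m and y of roller1 in the frame of box between -0.086 and 0.086 m and z of roller1 in the frame of box between 0.004 and 0.085 m and x of roller2 in the frame of box between -0.056 and 0.056 m and y of roller2 in the frame of box between -0.086 and 0.086 m and z of roller2 in the frame of box between 0.004 and 0.085 m and x of roller3 in the frame of box between -0.056 and 0.056 m and y of roller3 in the frame of box between -0.086 and 0.086 m and z of roller3 in the frame of box between 0.004 and 0.085 m and x of roller4 in the frame of box between -0.056 and 0.056 m and y of roller4 in the frame of box between -0.086 and 0.086 m and z of roller4 in the frame of box between 0.004 and 0.085 m and x of roller5 in the frame of box between -0.056 and 0.056 m and y of roller5 in the frame of box between -0.086 and 0.086 m and z of roller5 in the frame of box between 0.004 and 0.085 m and x of roller6 in the frame of box between -0.056 and 0.056 m and y of roller6 in the frame of box between -0.086 and 0.086 m and z of roller6 in the frame of box between 0.004 and 0.085 m and x of roller7 in the frame of box between -0.056 and 0.056 m and y of roller7 in the frame of box between -0.086 and 0.086 m and z of roller7 in the frame of box between 0.004 and 0.085 m and angle between tumbler's own z axis and vertical below 0.1 rad and x of tumbler in the frame of trays between -0.06 and 0.06 m and y of tumbler in the frame of trays between -0.035 and 0.035 m and z of tumbler in the frame of trays between 0.023 and 0.033 m), for 0.2 s.
3. the lid is shut and the loop's bar is over the keeper, with the lever still up (value of joint lid below 0.06 rad and value of joint lever above 0.9 rad and x of loop_bar in the frame of keeper between -0.008 and 0.008 m and z of loop_bar in the frame of keeper between -0.004 and 0.025 m), for 0.1 s.
At the end, for the whole second after the job is handed in: Every roller that is present lies inside the box; the tumbler stands upright (within 0.1 rad) and at rest on the floor of the upper tray; the lid is pulled tight (lid joint below -0.025 rad), the loop's bar sits in the keeper (within 5 mm of its seat) and the lever is fully down (under 0.12 rad) (all of step 2 and value of joint lid below -0.025 rad and value of joint lever below 0.12 rad and distance between loop_bar and keeper below 0.005 m and linear speed of tumbler below 0.02 m/s); the robot touches nothing.
It fails at once if another thing on the ledge (soap, jar, tweezers, bottle, nail brush or pumice) is pushed more than 4 cm from its place (distance of any of soap, jar, tweezers, shampoo, nailbrush, pumice from where it was at the start of the episode above 0.04 m).
It fails at once if the jar or the bottle is tipped over (angle between any of jar, shampoo's own z axis and vertical above 0.6 rad).
Of roller1, roller2, roller3 only 2 to 3 are there at a start; the rules pass over those that are not, and their reading is None.
Of roller4, roller5, roller6, roller7 only 2 to 4 are there at a start; the rules pass over those that are not, and their reading is None.
At some moment in a run one of roller4, roller5, roller6, roller7 may be knocked a few centimetres aside while the robot is not near it.
It also fails if it takes over 210 s, if anything falls off the work surface, if the arm or the gripper's body presses on something with over 40 N, if the wrist force passes 120 N, or if a joint passes its speed limit or range.

### The arm

A 6-joint arm with a two-finger parallel gripper is mounted at the origin on the work surface. World frame = base frame: x ahead of the robot, y to its left, z up, the work surface at z = 0. Lengths are in m, angles in rad, forces in N, time in s.
With the tool pointing down it reaches from about 0.325 to 0.775 m from the base axis. Payload 5.5 kg.
Tool frame: the origin (TCP) lies at the very end of the fingers, on their centre line; the grasp point (between the pads) lies 19 mm behind it; z points along the fingers, y is the line along which they close (so a half turn about z gives the same grasp; the last joint's range is limited). The gripper opens to 88 mm and grips with 3 to 60 N. Pads are 20 mm wide; open, the fingers measure 115 mm over their backs; the gripper's body (75 mm by 178 mm) begins 61 mm behind the grasp point.
Start: joints at [-1.376, 0.091, 1.231, -0, 1.82, -0.057], TCP at [0.149, -0.581, 0.223] pointing down, gripper open.
Joint ranges: [-2.87, 2.87], [-0.86, 2.18], [0.17, 2.46], [-1.51, 4.65], [0.06, 2.69], [-2.65, 2.65]. Speed limits (rad/s): [2.57, 2.57, 3.01, 3.14, 3.14, 3.14].

### API

Orientations are given as [roll, pitch, yaw] about the fixed x, y, z axes, in that order (R = Rz(yaw) Ry(pitch) Rx(roll)).
In Python, from bench import monitor, cams, ctrl gives the robot as it stands.
- The arm moves only by the shell command python3 -m crank 'ROWS' [OPENING] [FORCE]. ROWS is JSON, a list of rows, each an object of numbers: "dx", "dy", "dz": the shift along the tool's x, y, z in cm; "ax", "ay", "az": the turn, a rotation vector about the tool's x, y, z in degrees. A call has exactly 5 rows; each row is the pose to reach, as a shift and turn from the pose commanded when the call began, along the tool's axes at that moment; what a row does not reach only later rows make up. A row lasts 1/12 s, in which the tool goes at most 41.7 mm and 7.16 degrees, less where a joint would pass 70% of its speed; a pose out of reach is approached as far as the arm can. A call with a gripper value outside its range is refused whole. OPENING is the finger opening in cm, from 0 to 8.78, set as the call begins (- or left out, the last holds). The fingers move at their own pace and stop on an object; FORCE is the grip in N (left out, the last holds). Time passes only in rows, so rows that repeat a pose let the fingers close, or fill a call up. It gives the time, the measured TCP pose, the force, the opening and the grip force at its end, in the units of the state.
- monitor.sense(): the state, without advancing time (a new reading comes with each control period).
- cams.grab_frame(name): name is "side" or "top" or "wrist"; returns the picture (400x640x3 uint8, red, green, blue); there is no depth.
- cams.get_calibration(name): a dict with "fov_y" (degrees; the focal length in pixels is half the picture's height over the tangent of half this angle, whatever the lens; pixels are square), "cx", "cy" (the principal point, pixels), "pose" (4x4, takes a point from camera to world coordinates); the wrist camera has in their place "T_tool_cam" (4x4, takes a point from camera to tool coordinates, whose origin is the TCP and whose axes are the flange's). Camera axes: x right, y down, z forward; pixel columns grow to the right and rows downward; lengths in m; the calibration is good to about 2 mm. The wrist camera is an equidistant fisheye: a pixel r from the principal point sees the ray r / f radians off the axis. A picture is of the moment at which its call begins: read the wrist's pose just before it. get_calibration takes no time and is no camera call.
- ctrl.job_done(): hands the job in; it is judged then, once.
The state is a dict: "clock": time; "joint_pos": joint angles; "qd": joint speeds; "joint_torque": joint torques, N m; "ee_pos": TCP position; "orientation": TCP orientation; "contact_force": force on the tool from outside, world axes, zero at the start; "ft_torque": the same for the moment, N m; "width": opening from 0.0 (shut) to 1.0 (fully open); "grip_force": force on a finger pad.
Only numpy, scipy, OpenCV 4.12 (cv2) and the standard library are available. Lean on these libraries where they do the work, as an engineer would, in place of code of your own. Each camera call takes 0.05 s, during which the arm holds its last target. There are 200 camera calls.

## Working session

There is one attempt and no reset: what is moved stays moved. The work goes in short steps, Python scripts to look and compute and a shell command to move; the robot and the scene stay as the last step left them, time stands still between calls to the robot, and variables do not carry over. Pictures are saved under pics/ and viewed, at most 14 in all, crops included, and the job is handed in when it is done.

```bash
ls; mkdir -p pics
python3 - <<'E'
from bench import monitor,cams,ctrl
import cv2
print(monitor.sense())
for n in ("side","top","wrist"):
    c=cams.get_calibration(n); print(n,c)
    im=cams.grab_frame(n); cv2.imwrite(f"pics/{n}0.png",im[:,:,::-1])
E
```

```text
pics
{'clock': 0.0, 'joint_pos': array([-1.37570127e+00,  9.18747412e-02,  1.23190148e+00,  3.68841187e-05,
        1.81979662e+00, -5.67213854e-02]), 'qd': array([ 7.07111186e-04, -6.73886040e-04, -4.70406472e-06, -1.04552072e-03,
       -3.34264982e-03,  3.13264034e-04]), 'joint_torque': array([ 6.54329284e-06, -4.46446788e+01, -4.06449687e+01,  6.99665258e-02,
        2.91547109e-02, -1.14473414e-04]), 'ee_pos': array([ 0.14943752, -0.58078105,  0.22148857]), 'orientation': array([-3.13961768e+00, -1.47965737e-04,  2.51825348e-01]), 'contact_force': array([ 0.42091304, -0.72175668, -0.33245297]), 'ft_torque': array([-0.03063985,  0.01528081, -0.02960464]), 'grip_force': 0.0, 'width': 1.0000545857897596}
side {'fov_y': 42.66690225623078, 'cx': 317.11187850472015, 'cy': 196.75404947902857, 'pose': array([[-0.70438765, -0.51999577,  0.48315881, -0.07756634],
       [-0.709508  ,  0.49576206, -0.50081772,  0.6615645 ],
       [ 0.02089129, -0.69557486, -0.71814983,  1.0712653 ],
       [ 0.        ,  0.        ,  0.        ,  1.        ]])}
top {'fov_y': 43.82086721786335, 'cx': 317.7213509778443, 'cy': 198.52256191734102, 'pose': array([[ 0.02052016, -0.99741365,  0.06888349,  0.45788283],
       [-0.99970416, -0.02136951, -0.011616  , -0.00163974],
       [ 0.01305796, -0.06862475, -0.99755708,  1.58256267],
       [ 0.        ,  0.        ,  0.        ,  1.        ]])}
wrist {'fov_y': 65.70646984690485, 'cx': 320.6022737273427, 'cy': 199.19151861803314, 'T_tool_cam': array([[ 1.53620648e-04, -9.69515593e-01, -2.45029574e-01,
         6.79029061e-02],
       [ 9.99999986e-01,  1.64339141e-04, -2.32980625e-05,
         3.93069996e-04],
       [ 6.28557847e-05, -2.45029567e-01,  9.69515604e-01,
        -1.62427592e-01],
       [ 0.00000000e+00,  0.00000000e+00,  0.00000000e+00,
         1.00000000e+00]])}
```

View pics/top0.png

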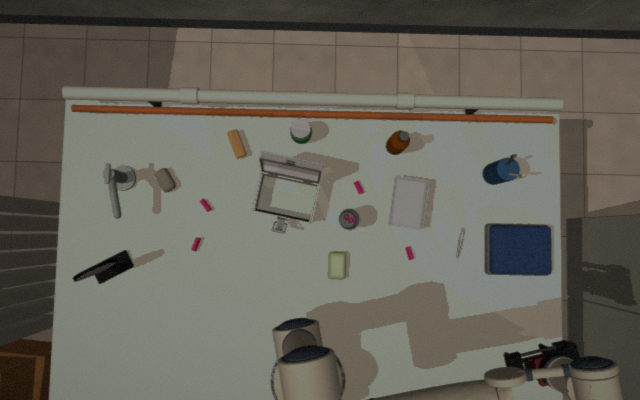

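View pics/side0.png

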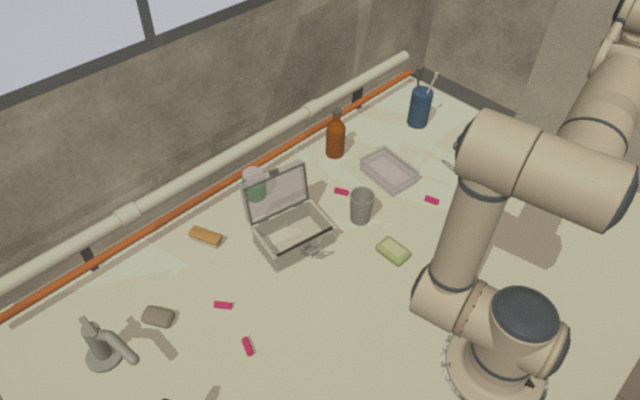

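The top view shows the open box at about (288,192) with its latch at (280,225), and the tumbler at (348,219). The trays are at (410,203). Four loose pink rollers lie at (206,205), (196,244), (359,187) and (409,253). The soap is at (337,265), the bottle at (398,142) and the jar at (300,131). The side view agrees: box (290,235), tumbler (361,207), trays (388,170), rollers (341,191), (432,200), (222,305), (248,346).

```bash
cat > h.py <<'E'
import numpy as np, cv2
from scipy.spatial.transform import Rotation as R
from bench import monitor,cams,ctrl
def tool():
    s=monitor.sense(); T=np.eye(4); T[:3,:3]=R.from_euler('xyz',s['orientation']).as_matrix(); T[:3,3]=s['ee_pos']; return T
def grab(n,save=None):
    c=cams.get_calibration(n); P=c['pose'] if n!='wrist' else tool()@c['T_tool_cam']
    im=cams.grab_frame(n)
    if save: cv2.imwrite(f'pics/{save}.png',im[:,:,::-1])
    return im,(n,c,P)
def ray(cam,u,v):
    n,c,P=cam; f=200/np.tan(np.radians(c['fov_y']/2)); x,y=(u-c['cx'])/f,(v-c['cy'])/f
    if n=='wrist':
        r=np.hypot(x,y)+1e-12; d=np.array([x/r*np.sin(r),y/r*np.sin(r),np.cos(r)])
    else: d=np.array([x,y,1.])
    d=P[:3,:3]@d; return P[:3,3],d/np.linalg.norm(d)
def plane(cam,u,v,z):
    o,d=ray(cam,u,v); return o+d*(z-o[2])/d[2]
def tri(rays):
    A=sum(np.eye(3)-np.outer(d,d) for o,d in rays); b=sum((np.eye(3)-np.outer(d,d))@o for o,d in rays)
    p=np.linalg.solve(A,b); return p,max(np.linalg.norm(np.cross(p-o,d)) for o,d in rays)
def proj(cam,p):
    n,c,P=cam; f=200/np.tan(np.radians(c['fov_y']/2)); q=P[:3,:3].T@(np.asarray(p)-P[:3,3])
    r=np.hypot(q[0],q[1])+1e-12
    k=np.arctan2(r,q[2])/r if n=='wrist' else 1/q[2]
    return c['cx']+f*q[0]*k,c['cy']+f*q[1]*k
def pink(im,amin=8):
    h=cv2.cvtColor(im,cv2.COLOR_RGB2HSV); m=((h[...,0]>155)|(h[...,0]<2))&(h[...,1]>130)&(h[...,2]>60)
    cs,_=cv2.findContours(m.astype(np.uint8),cv2.RETR_EXTERNAL,cv2.CHAIN_APPROX_NONE)
    out=[]
    for c in cs:
        if cv2.contourArea(c)>=amin:
            (x,y),(w,hh),a=cv2.minAreaRect(c); b=cv2.boxPoints(((x,y),(w,hh),a))
            if w>=hh: d=np.array([np.cos(np.radians(a)),np.sin(np.radians(a))]); L=w
            else: d=np.array([-np.sin(np.radians(a)),np.cos(np.radians(a))]); L=hh
            out.append((x,y,L,min(w,hh),d))
    return out
def rollers(cam,im,z=.008,amin=8):
    for x,y,L,W,d in pink(im,amin):
        p=plane(cam,x,y,z); a=plane(cam,x-d[0]*L/2,y-d[1]*L/2,z); b=plane(cam,x+d[0]*L/2,y+d[1]*L/2,z)
        v=b-a; print('pink px(%.0f,%.0f) %.0fx%.0f'%(x,y,L,W),'xyz',p.round(4),'len %.3f yaw %.1f'%(np.linalg.norm(v),np.degrees(np.arctan2(v[1],v[0]))%180))
def go(xyz,rpy,frm=None):
    """row (cm, deg) from the present pose to a world TCP pose; rpy deg"""
    T=tool() if frm is None else frm
    Q=R.from_euler('xyz',rpy,degrees=True).as_matrix()
    t=T[:3,:3].T@(np.asarray(xyz)-T[:3,3])*100; r=np.degrees(R.from_matrix(T[:3,:3].T@Q).as_rotvec())
    print('go dx %.2f dy %.2f dz %.2f ax %.1f ay %.1f az %.1f'%(*t,*r)); 
    N=np.eye(4);N[:3,:3]=Q;N[:3,3]=xyz; return N
E
python3 - <<'E'
from h import *
t,ct=grab('top'); s,cs=grab('side')
rollers(ct,t); print(); rollers(cs,s)
for nm,a,b in [('boxc',(288,192),(291,235)),('tumb',(348,219),(361,207))]:
    print(nm,plane(ct,*a,.05),tri([ray(ct,*a),ray(cs,*b)]))
for q in [(410,203),(337,265),(398,142),(300,131),(461,243),(237,144),(165,180),(280,226)]: print(q,plane(ct,*q,.02).round(3))
cv2.imwrite('pics/topc.png',cv2.resize(t[115:265,240:440,::-1],None,fx=4,fy=4,interpolation=cv2.INTER_CUBIC))
E
```

```text
pink px(409,253) 13x4 xyz [ 0.4005 -0.3122  0.008 ] len 0.040 yaw 16.6
pink px(196,244) 13x5 xyz [0.4149 0.3608 0.008 ] len 0.040 yaw 160.2
pink px(349,218) 11x6 xyz [ 0.5084 -0.1199  0.008 ] len 0.034 yaw 54.3
pink px(205,205) 13x4 xyz [0.5395 0.3352 0.008 ] len 0.040 yaw 38.5
pink px(358,187) 12x4 xyz [ 0.6058 -0.1484  0.008 ] len 0.038 yaw 27.4

pink px(247,346) 18x5 xyz [0.4153 0.363  0.008 ] len 0.045 yaw 160.1
pink px(222,305) 16x6 xyz [0.5398 0.3373 0.008 ] len 0.039 yaw 38.7
pink px(431,200) 13x4 xyz [ 0.4014 -0.3111  0.008 ] len 0.037 yaw 16.8
pink px(341,191) 13x5 xyz [ 0.6062 -0.1471  0.008 ] len 0.037 yaw 28.8
boxc [0.58194019 0.07275391 0.05      ] (array([0.58426143, 0.0738764 , 0.01006871]), np.float64(0.0012177789376368233))
tumb [ 0.5024351  -0.11412978  0.05      ] (array([ 0.50260256, -0.11458656,  0.0438869 ]), np.float64(1.3044791326788477e-05))
(410, 203) [ 0.558 -0.311  0.02 ]
(337, 265) [ 0.359 -0.084  0.02 ]
(398, 142) [ 0.751 -0.272  0.02 ]
(300, 131) [0.78  0.041 0.02 ]
(461, 243) [ 0.435 -0.473  0.02 ]
(237, 144) [0.733 0.239 0.02 ]
(165, 180) [0.614 0.462 0.02 ]
(280, 226) [0.477 0.097 0.02 ]
```

View pics/topc.png

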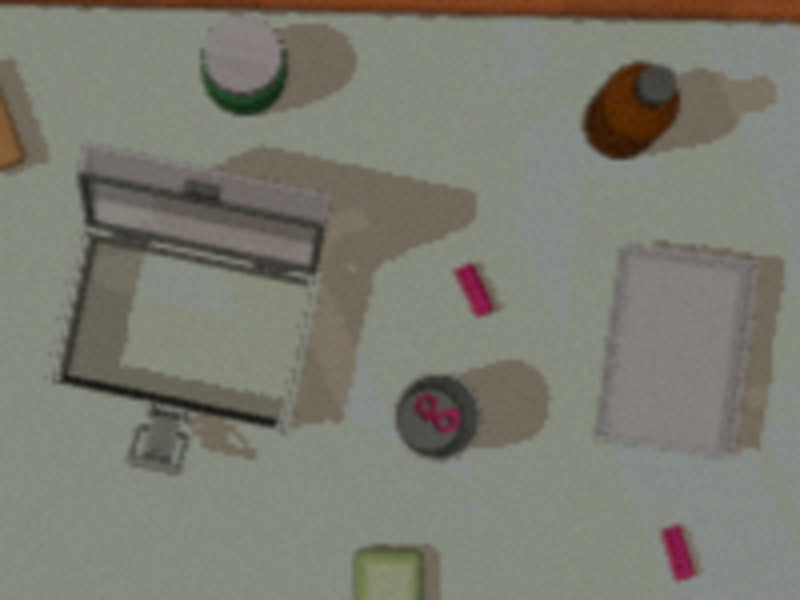

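The crop shows the tumbler rim centred at (437,418) with two rollers standing in it. The tub's front rim runs from (62,380) to (285,428), and the tray corners are (622,243), (752,260), (733,455) and (598,440). The lever and loop stick out at (158,445).

Run:
```python
from h import *
c=cams.get_calibration('top'); ct=('top',c,c['pose'])
f=lambda x,y,z: plane(ct,x/4+240,y/4+115,z)
print('tumb',f(437,418,.095))
A=f(62,380,.065);B=f(285,428,.065);C=f(92,235,.065);D=f(318,280,.065)
print('box',A,B,C,D,(A+B+C+D)/4); v=A-B; print('yaw of y-90',np.degrees(np.arctan2(-v[0],v[1])), np.linalg.norm(v))
Q=[f(*q,.048) for q in [(622,243),(752,260),(733,455),(598,440)]]; print('tray',np.array(Q),np.mean(Q,0))
T=tool(); T=go([.2,-.5,.35],[180,0,-30]);T=go([.40,-.1,.38],[180,0,-15],T)
```

```text
tumb [ 0.49970966 -0.11459455  0.095     ]
box [0.5235331  0.16968728 0.065     ] [ 0.49051585 -0.00105545  0.065     ] [0.63518293 0.14997265 0.065     ] [ 0.60432972 -0.02390947  0.065     ] [0.5633904  0.07367375 0.065     ]
yaw of y-90 -10.944443983122369 0.1739057802401686
tray [[ 0.63999961 -0.25989309  0.048     ]
 [ 0.62893711 -0.36131075  0.048     ]
 [ 0.47724899 -0.347392    0.048     ]
 [ 0.48665375 -0.24282255  0.048     ]] [ 0.55820986 -0.3028546   0.048     ]
go dx 6.91 dy -6.59 dz -12.78 ax -0.1 ay 0.0 az 44.4
go dx -2.68 dy -44.64 dz -3.00 ax 0.0 ay 0.0 az -15.0
```

```bash
python3 -m crank '[{"dz":-13,"az":10},{"dz":-13,"az":20},{"dz":-13,"az":25},{"dz":-13,"az":30},{"dz":-13,"az":30}]' 8.7
python3 -m crank '[{"dx":3,"dy":-3},{"dx":6,"dy":-7},{"dx":8,"dy":-11},{"dx":10,"dy":-15},{"dx":11,"dy":-19}]'
python3 - <<'E'
from h import *
go([.40,-.1,.38],[180,0,-15])
E
```

```text
go dx 36.25 dy -40.35 dz -15.75 ax -0.1 ay 0.0 az 29.4invalid input
invalid input
```

```bash
python3 -m crank '[{"dx":0,"dy":0,"dz":-5,"ax":0,"ay":0,"az":5},{"dx":0,"dy":0,"dz":-8,"ax":0,"ay":0,"az":10},{"dx":0,"dy":0,"dz":-12,"ax":0,"ay":0,"az":20},{"dx":0,"dy":0,"dz":-15.7,"ax":0,"ay":0,"az":25},{"dx":0,"dy":0,"dz":-15.7,"ax":0,"ay":0,"az":29.4}]' 8.7 20
python3 - <<'E'
from h import *
go([.40,-.1,.38],[180,0,-15])
E
```

```text
clock: 0.67
ee_pos: [0.1495, -0.5812, 0.3894]
orientation: [3.129, -0.006, -0.268]
contact_force: [-0.7, 0.3, 2.3]
width: 0.992
grip_force: 0.0
go dx 11.43 dy -53.04 dz 0.36 ax 0.7 ay -0.3 az -0.3
```

```bash
R='' # rows typed below
python3 -m crank '[{"dx":1,"dy":-4,"dz":0,"ax":0,"ay":0,"az":0},{"dx":2,"dy":-8,"dz":0,"ax":0,"ay":0,"az":0},{"dx":3,"dy":-12,"dz":0,"ax":0,"ay":0,"az":0},{"dx":4,"dy":-16,"dz":0,"ax":0,"ay":0,"az":0},{"dx":4,"dy":-18,"dz":0,"ax":0,"ay":0,"az":0}]' 
python3 -m crank '[{"dx":1,"dy":-4,"dz":0,"ax":0,"ay":0,"az":0},{"dx":2,"dy":-8,"dz":0,"ax":0,"ay":0,"az":0},{"dx":3,"dy":-12,"dz":0,"ax":0,"ay":0,"az":0},{"dx":4,"dy":-16,"dz":0,"ax":0,"ay":0,"az":0},{"dx":4,"dy":-18,"dz":0,"ax":0,"ay":0,"az":0}]' 
python3 -m crank '[{"dx":1,"dy":-4,"dz":0,"ax":0,"ay":0,"az":0},{"dx":2,"dy":-8,"dz":0,"ax":0,"ay":0,"az":0},{"dx":3,"dy":-12,"dz":0,"ax":0,"ay":0,"az":0},{"dx":3,"dy":-17,"dz":0,"ax":0,"ay":0,"az":0},{"dx":3,"dy":-17,"dz":0,"ax":0,"ay":0,"az":0}]'
python3 - <<'E'
from h import *
go([.40,-.1,.38],[180,0,-15]); im,c=grab('wrist','w1'); rollers(c,im,amin=20); print(tool().round(3))
E
```

```text
clock: 1.08
ee_pos: [0.2364, -0.4144, 0.3804]
orientation: [3.142, -0.002, -0.259]
contact_force: [-0.8, -0.8, 0.8]
width: 0.991
grip_force: 0.0
clock: 1.5
ee_pos: [0.3211, -0.2508, 0.3799]
orientation: [-3.141, -0.001, -0.258]
contact_force: [0.3, 0.5, -0.6]
width: 0.986
grip_force: 0.0
clock: 1.92
ee_pos: [0.3936, -0.0928, 0.3797]
orientation: [-3.14, -0.0, -0.255]
contact_force: [0.3, -0.5, -1.1]
width: 0.991
grip_force: 0.0
go dx 0.80 dy 0.54 dz -0.03 ax -0.1 ay -0.0 az 0.4
pink px(112,210) 19x7 xyz [0.4169 0.3624 0.008 ] len 0.043 yaw 159.4
pink px(103,151) 19x7 xyz [0.5417 0.3364 0.008 ] len 0.048 yaw 39.4
pink px(438,128) 23x8 xyz [ 0.4035 -0.3121  0.008 ] len 0.043 yaw 16.3
pink px(318,93) 22x13 xyz [ 0.5109 -0.1169  0.008 ] len 0.037 yaw 62.9
pink px(321,36) 24x8 xyz [ 0.6088 -0.1475  0.008 ] len 0.043 yaw 27.9
[[ 0.968 -0.252  0.001  0.393]
 [-0.252 -0.968  0.001 -0.094]
 [ 0.    -0.001 -1.     0.38 ]
 [ 0.     0.     0.     1.   ]]
```

View pics/w1.png

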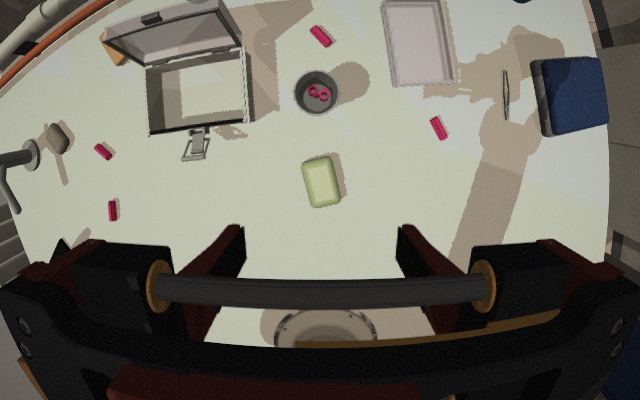

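The wrist view shows the tumbler rim centred at about (316,92) and the tub's front rim from (150,134) to (246,122). The latch is at (196,145), the soap at (321,182), and the tray's near corners at (393,86) and (457,80).

```bash
cat >> h.py <<'E'
def seqgo(P):  # chain of targets from present pose
    T=tool()
    for p in P: T=go(p[0],p[1],T)
E
python3 - <<'E'
from h import *
c=cams.get_calibration('wrist'); cw=('wrist',c,tool()@c['T_tool_cam'])
ct=cams.get_calibration('top'); ct=('top',ct,ct['pose'])
g=lambda x,y:(x/4+240,y/4+115)
print('tumb',plane(cw,316,92,.095),tri([ray(cw,316,92),ray(ct,*g(437,418))]))
for n,w,t in [('FL',(150,134),(62,380)),('FR',(246,122),(285,428)),('trayNL',(393,86),(598,440)),('trayNR',(457,80),(733,455)),('trayFL',(384,2),(622,243))]:
    print(n,plane(cw,*w,.065 if n[0]=='F' else .048),tri([ray(cw,*w),ray(ct,*g(*t))]))
al=-13; Q=[180,-60,al]; a=np.array([np.cos(np.radians(al))*np.cos(np.radians(30)),np.sin(np.radians(al))*np.cos(np.radians(30)),-.5])
G=np.array([.501,-.115,.06]); 
for d in (-.12,0): print((G+a*(.019+d)).round(3))
seqgo([(G+a*(.019-.13),Q),(G+a*.019,Q)])
E
```

```text
tumb [ 0.50382947 -0.11516397  0.095     ] (array([ 0.5000408 , -0.11373281,  0.1219259 ]), np.float64(0.0016027794672070729))
FL [0.52651773 0.17229358 0.065     ] (array([0.52443498, 0.16872876, 0.07138815]), np.float64(0.0012016587771647566))
FR [0.49165068 0.00114404 0.065     ] (array([ 0.49063717, -0.00112598,  0.07494555]), np.float64(0.00034168130230686404))
trayNL [ 0.49007983 -0.2379443   0.048     ] (array([ 0.48950309, -0.24615846,  0.02014274]), np.float64(0.0025470654419068864))
trayNR [ 0.4805169  -0.35226328  0.048     ] (array([ 0.47833099, -0.34278243,  0.06775131]), np.float64(0.0013406445327865675))
trayFL [ 0.63405292 -0.26282532  0.048     ] (array([ 0.64026554, -0.26463072,  0.03417627]), np.float64(0.0027653281023581116))
[ 0.416 -0.095  0.11 ]
[ 0.517 -0.119  0.05 ]
go dx 1.33 dy -0.37 dz 26.43 ax 0.8 ay 60.0 az -1.5
go dx 0.00 dy -0.00 dz 13.00 ax 0.0 ay 0.0 az 0.0
```

```bash
python3 -m crank '[{"dx":0,"dy":0,"dz":0,"ax":0,"ay":7,"az":0},{"dx":0,"dy":0,"dz":0,"ax":0,"ay":14,"az":0},{"dx":0,"dy":0,"dz":0,"ax":0,"ay":21,"az":0},{"dx":0,"dy":0,"dz":0,"ax":0,"ay":28,"az":0},{"dx":0,"dy":0,"dz":0,"ax":0,"ay":35,"az":0}]' 
python3 -m crank '[{"dx":0,"dy":0,"dz":0,"ax":0,"ay":7,"az":0},{"dx":0,"dy":0,"dz":0,"ax":0,"ay":14,"az":0},{"dx":0,"dy":0,"dz":0,"ax":0,"ay":21,"az":0},{"dx":0,"dy":0,"dz":0,"ax":0,"ay":25,"az":0},{"dx":0,"dy":0,"dz":0,"ax":0,"ay":25,"az":0}]'
python3 - <<'E'
from h import *
Q=[180,-60,-13]; r=np.radians; a=np.array([np.cos(r(-13))*np.cos(r(30)),np.sin(r(-13))*np.cos(r(30)),-.5]); G=np.array([.502,-.115,.06]); print(monitor.sense()['joint_pos'])
seqgo([(G+a*(.019-.13),Q),(G+a*.019,Q)])
E
```

```text
clock: 2.38
ee_pos: [0.4032, -0.1011, 0.3864]
orientation: [3.14, -0.603, -0.262]
contact_force: [-54.3, 23.3, 6.0]
width: 0.99
grip_force: 0.0
clock: 2.8
ee_pos: [0.5156, -0.1239, 0.4384]
orientation: [3.134, -0.986, -0.261]
contact_force: [-0.2, 0.3, 0.4]
width: 0.991
grip_force: 0.0
[-0.33650588 -0.85614207  1.83799201  0.05975934  1.17486623  1.5059454 ]
go dx -33.08 dy -0.26 dz 8.51 ax 2.1 ay 3.5 az -1.0
go dx 0.00 dy -0.00 dz 13.00 ax 0.0 ay 0.0 az 0.0
```

```bash
python3 -m crank '[{"dx":-4,"dy":0,"dz":1,"ax":0,"ay":0,"az":0},{"dx":-8,"dy":0,"dz":2,"ax":0,"ay":0,"az":0},{"dx":-12,"dy":0,"dz":3,"ax":0,"ay":0,"az":0},{"dx":-14,"dy":0,"dz":4,"ax":0,"ay":0,"az":0},{"dx":-14,"dy":0,"dz":4,"ax":0,"ay":0,"az":0}]'
python3 - <<'E'
from h import *
Q=[180,-60,-13]; r=np.radians; a=np.array([np.cos(r(-13))*np.cos(r(30)),np.sin(r(-13))*np.cos(r(30)),-.5]); G=np.array([.502,-.115,.06]); print(monitor.sense()['joint_pos'])
seqgo([(G+a*(.019-.13),Q),(G+a*.019,Q)])
E
```

```text
clock: 3.22
ee_pos: [0.5432, -0.1254, 0.3237]
orientation: [3.131, -0.951, -0.261]
contact_force: [0.2, -0.7, -0.9]
width: 0.992
grip_force: 0.0
[-0.30251631 -0.85496856  2.03158334  0.02743152  1.0146416   1.53246552]
go dx -25.00 dy 0.39 dz 0.83 ax 2.2 ay 5.5 az -1.0
go dx 0.00 dy -0.00 dz 13.00 ax 0.0 ay 0.0 az 0.0
```

Run:
```python
import numpy as np
D=[([.0919,1.2319,1.8198],[.14944,-.58078,.22149]),([-.85614,1.83799,1.17487],[.5156,-.1239,.4384]),([-.85497,2.03158,1.01464],[.5432,-.1254,.3237])]
for off in (0,1):
    A=[];b=[]
    for (a,c,e),p in D:
        r=np.sqrt(p[0]**2+p[1]**2-.034**2); s=a+c; t=s+e
        row=[np.sin(a),np.sin(s),np.sin(t),0];row2=[np.cos(a),np.cos(s),np.cos(t),1]
        if off: row+=[np.cos(s)];row2+=[-np.sin(s)]
        A+=[row,row2];b+=[r,p[2]]
    x,res,rk,sv=np.linalg.lstsq(np.array(A),np.array(b),rcond=None); print(x.round(4),res,np.abs(np.array(A)@x-b).max(),sv.round(3))
```

```text
[0.3339 0.5867 0.3391 0.0808] [0.00023992] 0.010967415475211961 [2.823 1.932 0.543 0.045]
[0.3755 0.5572 0.3521 0.1614 0.1011] [2.7070537e-08] 0.00011565283995046416 [3.296 1.933 0.621 0.116 0.045]
```

```bash
cat > k.py <<'E'
from h import *
from scipy.optimize import least_squares
LO=np.array([-2.87,-.86,.17,-1.51,.06,-2.65]);HI=np.array([2.87,2.18,2.46,4.65,2.69,2.65])
L1,L2,D,H,O,E=.3755,.5572,.3521,.1614,.1011,.034
rz=lambda a:R.from_euler('z',a).as_matrix(); ry=lambda a:R.from_euler('y',a).as_matrix()
def fk(q,s4=1,s6=1,c6=0):
    A=rz(q[0])@ry(q[1]); B=A@ry(q[2])
    p=np.array([0,0,H])+A@[0,E,L1]+B@[O,0,L2]
    M=B@rz(s4*q[3])@ry(q[4])@rz(s6*q[5]+c6)
    return p+M@[0,0,D],M
def ik(xyz,rpy,q0=None):
    Q=R.from_euler('xyz',rpy,degrees=True).as_matrix(); S=[monitor.sense()['joint_pos']] if q0 is None else [q0]
    g=np.random.default_rng(0); best=None
    for i in range(12):
        s=S[0] if i==0 else S[0]+g.normal(size=6)*.6
        f=lambda q:np.r_[(fk(q,*SG)[0]-xyz)*10,R.from_matrix(fk(q,*SG)[1].T@Q).as_rotvec()]
        o=least_squares(f,np.clip(s,LO+.03,HI-.03),bounds=(LO+.02,HI-.02))
        if best is None or o.cost<best.cost-1e-7: best=o
        if best.cost<1e-7: break
    return best.x,best.cost
SG=(1,1,-np.pi/2)
E
python3 - <<'E'
from k import *
q=monitor.sense()['joint_pos'];T=tool(); q0=np.array([-1.3757,.0919,1.2319,0,1.8198,-.0567])
for s4 in(1,-1):
  for s6 in (1,-1):
    for c6 in (-np.pi/2,0,np.pi/2,np.pi):
      p,M=fk(q,s4,s6,c6); e=np.degrees(R.from_matrix(M.T@T[:3,:3]).magnitude())
      p0,M0=fk(q0,s4,s6,c6); e0=np.degrees(R.from_matrix(M0.T@R.from_euler('xyz',[-3.1396,0,.2518]).as_matrix()).magnitude())
      if e<30: print(s4,s6,c6,e,e0,p-T[:3,3],p0)
E
```

```text
1 1 1.5707963267948966 1.9894367637355385e-14 0.00655433203085625 [ 4.64437475e-04 -7.76953979e-05  1.24375416e-04] [ 0.1494314  -0.58081057  0.22141568]
1 -1 -1.5707963267948966 4.392386780227333 173.50245464888738 [ 4.64437475e-04 -7.76953979e-05  1.24375416e-04] [ 0.1494314  -0.58081057  0.22141568]
-1 1 1.5707963267948966 3.143420684749511 0.00655433203085625 [-0.00442268 -0.01573673  0.00012438] [ 0.1494314  -0.58081057  0.22141568]
-1 -1 -1.5707963267948966 3.8200046554513607 173.50245464888738 [-0.00442268 -0.01573673  0.00012438] [ 0.1494314  -0.58081057  0.22141568]
```

```bash
sed -i 's/SG=(1,1,-np.pi\/2)/SG=(1,1,np.pi\/2)/' k.py
cat >> k.py <<'E'
def path(q,poses,n=8,T0=None):
    """track poses (xyz,rpy deg) from q by small steps; returns list of (q,cost) at each"""
    p,M=fk(q,*SG) ; out=[]
    for xyz,rpy in poses:
        Q=R.from_euler('xyz',rpy,degrees=True).as_matrix(); rv=R.from_matrix(M.T@Q).as_rotvec(); w=0
        for t in np.linspace(0,1,n+1)[1:]:
            P=p+(np.asarray(xyz)-p)*t; N=M@R.from_rotvec(rv*t).as_matrix()
            f=lambda q:np.r_[(fk(q,*SG)[0]-P)*10,R.from_matrix(fk(q,*SG)[1].T@N).as_rotvec()]
            o=least_squares(f,np.clip(q,LO+.011,HI-.011),bounds=(LO+.01,HI-.01)); q=o.x; w=max(w,o.cost)
        p,M=np.asarray(xyz),Q; out.append((q.round(2),round(w,5)))
    return out
E
cat > t.py <<'E'
from k import *
r=np.radians
def az(al,be): return np.array([np.cos(r(al))*np.cos(r(be)),np.sin(r(al))*np.cos(r(be)),-np.sin(r(be))])
BC=np.array([.566,.074,0]);q0=monitor.sense()['joint_pos']
u=np.array([0,0,1.])
for al in (0,20,45,65):
  for be in (30,40):
    Q0=[180,be-90,al]; a=az(al,be); G=np.array([.502,-.115,.06]); M0=R.from_euler('xyz',Q0,degrees=True)
    up=[G[0],G[1],.30]
    seq=[(np.array([.45,-.25,.3]),Q0),(G+a*(.019-.12),Q0),(G+a*.019,Q0),(np.array(up)+a*.019,Q0)]
    o=path(q0,seq)
    print('GRASP',al,be,[c for _,c in o],o[2][0])
    for th in (-115,115):
      for psi in (-60,-30,0,30):
        h=az(al,0); M1=R.from_euler('z',psi,degrees=True)*R.from_rotvec(h*r(th))*M0
        um=M1.apply(M0.inv().apply(u)); mouth=BC+[0,0,.2]-np.r_[um[:2]*.03,0]; g=mouth-um*.035; z1=M1.apply([0,0,1])
        rp=M1.as_euler('xyz',degrees=True); 
        oo=path(o[-1][0],[(g+z1*.019,rp)],12)
        if oo[0][1]<1e-4: print('   pour th',th,'psi',psi,'mouthdir',um.round(2),'toolz',z1.round(2),oo[0][0])
E
python3 t.py
```

```text
GRASP 0 30 [np.float64(0.00392), np.float64(0.0588), np.float64(0.05156), np.float64(0.01269)] [-0.67 -0.75  2.45  0.82  0.88  0.5 ]
   pour th 115 psi 30 mouthdir [ 0.45 -0.78 -0.42] toolz [0.52 0.83 0.21] [-0.48 -0.05  2.2   1.8   1.62  1.37]
GRASP 0 40 [np.float64(0.00064), np.float64(0.04029), np.float64(0.0333), np.float64(0.00124)] [-0.56 -0.81  2.45  0.59  0.83  0.75]
   pour th 115 psi 0 mouthdir [ 0.   -0.91 -0.42] toolz [0.77 0.58 0.27] [-0.3  -0.22  2.41  2.18  1.27  1.12]
   pour th 115 psi 30 mouthdir [ 0.45 -0.78 -0.42] toolz [0.37 0.89 0.27] [-0.47  0.14  2.06  1.76  1.79  1.32]
GRASP 20 30 [np.float64(0.00116), np.float64(0.0), np.float64(0.0), np.float64(0.0)] [-0.85 -0.53  2.4   1.12  1.11 -0.09]
   pour th 115 psi 0 mouthdir [ 0.31 -0.85 -0.42] toolz [0.66 0.72 0.21] [-0.43 -0.19  2.33  1.92  1.43  1.33]
   pour th 115 psi 30 mouthdir [ 0.69 -0.58 -0.42] toolz [0.21 0.95 0.21] [-0.5   0.21  1.93  1.61  1.92  1.42]
GRASP 20 40 [np.float64(0.00026), np.float64(0.0), np.float64(0.0), np.float64(0.0)] [-0.76 -0.56  2.32  0.88  1.09  0.15]
   pour th 115 psi 0 mouthdir 
[... 1905 characters left out ...]
  2.49  1.58]
GRASP 65 40 [np.float64(0.0), np.float64(0.0), np.float64(0.0), np.float64(0.0)] [-0.79  0.06  1.82  0.81  1.63 -0.45]
   pour th -115 psi 30 mouthdir [-0.9  -0.08 -0.42] toolz [0.51 0.81 0.27] [-0.47  0.25  1.93  1.85  1.65 -2.52]
   pour th 115 psi -60 mouthdir [ 0.08 -0.9  -0.42] toolz [0.71 0.65 0.27] [-0.35 -0.16  2.36  2.08  1.37  1.17]
   pour th 115 psi -30 mouthdir [ 0.52 -0.74 -0.42] toolz [0.29 0.92 0.27] [-0.47  0.2   1.99  1.71  1.86  1.34]
   pour th 115 psi 0 mouthdir [ 0.82 -0.38 -0.42] toolz [-0.2   0.94  0.27] [-0.41  0.51  1.58  1.52  2.24  1.46]
   pour th 115 psi 30 mouthdir [ 0.9   0.08 -0.42] toolz [-0.65  0.71  0.27] [-0.27  0.78  1.18  1.46  2.6   1.62]
```

Run:
```python
from h import *
seqgo([([.45,-.25,.3],[180,-60,45])])
```

```text
go dx -5.29 dy 14.48 dz -3.18 ax 51.0 ay 5.2 az -32.5
```

```bash
python3 -m crank '[{"dx":0,"dy":3,"dz":-1,"ax":5,"ay":0.5,"az":-3},{"dx":0,"dy":6,"dz":-1,"ax":10,"ay":1,"az":-6},{"dx":0,"dy":8,"dz":-2,"ax":15,"ay":1.5,"az":-10},{"dx":-2,"dy":10,"dz":-2,"ax":20,"ay":2,"az":-13},{"dx":-2,"dy":10,"dz":-2,"ax":25,"ay":2.5,"az":-16}]'
python3 - <<'E'
from h import *
print(monitor.sense()['joint_pos']);seqgo([([.45,-.25,.3],[180,-60,45])])
E
```

```text
clock: 3.63
ee_pos: [0.4922, -0.2105, 0.3232]
orientation: [-3.122, -0.959, 0.053]
contact_force: [1.1, -0.5, -1.4]
width: 0.991
grip_force: 0.0
[-0.95253211 -0.73603614  1.97472769  0.80051112  1.35770388  0.60719755]
go dx -4.43 dy 3.68 dz -2.36 ax 34.3 ay 4.6 az -22.6
```

```bash
python3 -m crank '[{"dx":-1,"dy":1,"dz":0,"ax":5,"ay":0.5,"az":-3},{"dx":-2,"dy":2,"dz":-1,"ax":11,"ay":1,"az":-7},{"dx":-3,"dy":3,"dz":-2,"ax":17,"ay":2,"az":-11},{"dx":-4,"dy":3.5,"dz":-2.3,"ax":23,"ay":3,"az":-15},{"dx":-4.4,"dy":3.7,"dz":-2.4,"ax":29,"ay":4,"az":-19}]'
python3 - <<'E'
from k import *
Q=[180,-60,45]
print(monitor.sense()['joint_pos']);r=np.radians; a=R.from_euler('xyz',Q,degrees=True).apply([0,0,1]); G=np.array([.502,-.115,.06]); 
seqgo([(G+a*(.019-.12),Q),(G+a*.019,Q)])
E
```

```text
clock: 4.05
ee_pos: [0.4489, -0.2517, 0.2983]
orientation: [-3.119, -1.036, 0.645]
contact_force: [-0.1, -0.0, 0.0]
width: 0.99
grip_force: 0.0
[-1.18752425 -0.21144837  1.69032083  1.03934389  1.86559065 -0.05484505]
go dx -14.22 dy -6.21 dz 12.99 ax 5.6 ay 0.6 az -4.1
go dx 0.00 dy 0.00 dz 12.00 ax 0.0 ay 0.0 az 0.0
```

```bash
python3 -m crank '[{"dx":-3,"dy":-1,"dz":2.5,"ax":1,"ay":0,"az":-1},{"dx":-6,"dy":-3,"dz":5,"ax":3,"ay":0.2,"az":-2},{"dx":-9,"dy":-4,"dz":8,"ax":5,"ay":0.4,"az":-3},{"dx":-12,"dy":-5,"dz":11,"ax":5.6,"ay":0.6,"az":-4.1},{"dx":-14.2,"dy":-6.2,"dz":13,"ax":5.6,"ay":0.6,"az":-4.1}]' 
python3 -m crank '[{"dx":0,"dy":0,"dz":0,"ax":0,"ay":0,"az":0},{"dx":0,"dy":0,"dz":0,"ax":0,"ay":0,"az":0},{"dx":0,"dy":0,"dz":0,"ax":0,"ay":0,"az":0},{"dx":0,"dy":0,"dz":0,"ax":0,"ay":0,"az":0},{"dx":0,"dy":0,"dz":0,"ax":0,"ay":0,"az":0}]'
python3 - <<'E'
from k import *
Q=[180,-60,45]
r=np.radians; a=R.from_euler('xyz',Q,degrees=True).apply([0,0,1]); G=np.array([.502,-.115,.06]); 
seqgo([(G+a*(.019-.12),Q),(G+a*.019,Q)])
im,c=grab('wrist','w2')
print(proj(c,[.502,-.115,.095]),proj(c,[.502,-.115,0]))
E
```

```text
clock: 4.47
ee_pos: [0.4419, -0.1741, 0.1087]
orientation: [-3.141, -1.045, 0.784]
contact_force: [0.9, 0.2, -0.2]
width: 0.99
grip_force: 0.0
clock: 4.88
ee_pos: [0.4431, -0.1758, 0.1141]
orientation: [3.132, -1.045, 0.792]
contact_force: [-0.5, -0.9, 0.7]
width: 0.989
grip_force: 0.0
go dx -0.45 dy -0.13 dz -0.07 ax 0.2 ay 0.1 az 0.2
go dx 0.00 dy 0.00 dz 12.00 ax 0.0 ay 0.0 az 0.0
(np.float64(317.4966553313184), np.float64(174.53849480184132)) (np.float64(317.6930248026964), np.float64(246.5202831468398))
```

View pics/w2.png

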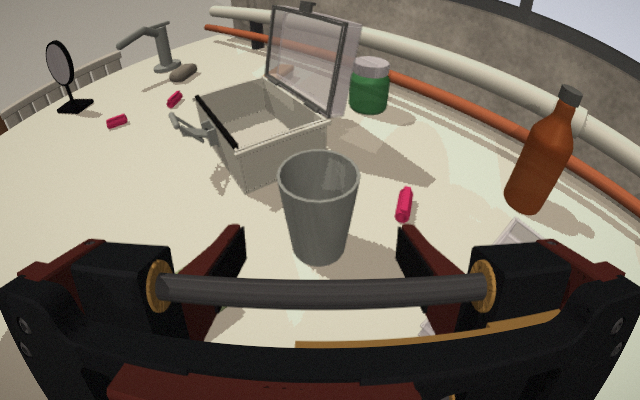

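The wrist view shows the tumbler rim centred at (318,176), against a predicted (317,175), and centred between the fingers. The loose roller at (404,204) is clear of the right finger.

```bash
python3 -m crank '[{"dx":-0.5,"dy":0,"dz":3,"ax":0,"ay":0,"az":0},{"dx":-0.5,"dy":0,"dz":6,"ax":0,"ay":0,"az":0},{"dx":-0.5,"dy":0,"dz":9,"ax":0,"ay":0,"az":0},{"dx":-0.5,"dy":0,"dz":11,"ax":0,"ay":0,"az":0},{"dx":-0.5,"dy":0,"dz":12,"ax":0,"ay":0,"az":0}]' 
python3 -m crank '[{"dx":0,"dy":0,"dz":0,"ax":0,"ay":0,"az":0},{"dx":0,"dy":0,"dz":0,"ax":0,"ay":0,"az":0},{"dx":0,"dy":0,"dz":0,"ax":0,"ay":0,"az":0},{"dx":0,"dy":0,"dz":0,"ax":0,"ay":0,"az":0},{"dx":0,"dy":0,"dz":0,"ax":0,"ay":0,"az":0}]' 4 25
python3 -m crank '[{"dx":0,"dy":0,"dz":0,"ax":0,"ay":0,"az":0},{"dx":0,"dy":0,"dz":0,"ax":0,"ay":0,"az":0},{"dx":0,"dy":0,"dz":0,"ax":0,"ay":0,"az":0},{"dx":0,"dy":0,"dz":0,"ax":0,"ay":0,"az":0},{"dx":0,"dy":0,"dz":0,"ax":0,"ay":0,"az":0}]'
cat > p.py <<'E'
from k import *
r=np.radians; Q0=[180,-60,45]; M0=R.from_euler('xyz',Q0,degrees=True); a=M0.apply([0,0,1]); G=np.array([.502,-.115,.0])
BC=np.array([.566,.074,0]); h=np.array([1,1,0])/2**.5
def pour(th,psi,mz=.2,gz=.06):
    M1=R.from_euler('z',psi,degrees=True)*R.from_rotvec(h*r(th))*M0
    um=M1.apply(M0.inv().apply([0,0,1])); end=R.from_euler('z',-15,degrees=True)*R.from_rotvec(h*r(115))*M0; ue=end.apply(M0.inv().apply([0,0,1]))
    mouth=BC+[0,0,mz]-np.r_[ue[:2]*.03,0]; g=mouth-um*(.095-gz)
    return g+M1.apply([0,0,1])*.019,M1.as_euler('xyz',degrees=True)
E
python3 - <<'E'
from p import *
T=tool(); print(T[:3,3], (T[:3,3]-.019*T[:3,2]))
up=np.array([.502,-.115,.30])+a*.019
P=[(up,Q0)]+[pour(t,p,z) for t,p,z in[(30,-5,.27),(60,-10,.24),(90,-15,.21),(118,-15,.2)]]
print(path(monitor.sense()['joint_pos'],P)); seqgo(P)
E
```

```text
clock: 5.35
ee_pos: [0.5148, -0.1007, 0.0466]
orientation: [-3.14, -1.046, 0.785]
contact_force: [0.8, 0.0, 0.2]
width: 0.991
grip_force: 0.0
clock: 5.77
ee_pos: [0.5142, -0.1031, 0.0478]
orientation: [3.14, -1.047, 0.785]
contact_force: [0.3, 0.4, 2.5]
width: 0.713
grip_force: 24.8
clock: 6.18
ee_pos: [0.5145, -0.1026, 0.0479]
orientation: [3.14, -1.047, 0.786]
contact_force: [-1.3, -1.9, 5.3]
width: 0.71
grip_force: 24.7
[ 0.51450137 -0.10257988  0.04788586] [ 0.50284332 -0.11419278  0.05738483]
[(array([-0.9 , -0.35,  1.83,  1.05,  1.72,  0.03]), np.float64(0.0)), (array([-0.44, -0.43,  2.03,  1.12,  1.42,  0.63]), np.float64(0.0)), (array([-0.48, -0.3 ,  2.08,  1.33,  1.51,  0.91]), np.float64(0.0)), (array([-0.5 , -0.18,  2.17,  1.58,  1.55,  1.15]), np.float64(0.0)), (array([-0.48, -0.04,  2.21,  1.82,  1.62,  1.4 ]), np.float64(0.0))]
go dx 20.95 dy 0.02 dz -12.23 ax 0.1 ay -0.0 az 0.0
go dx 4.28 dy -13.54 dz 19.22 ax 10.8 ay 1.3 az 28.4
go dx -1.50 dy -0.59 dz 1.25 ax 11.9 ay 3.6 az 27.8
go dx -0.47 dy 0.45 dz 0.71 ax 13.9 ay 4.9 az 26.6
go dx 0.45 dy -1.09 dz -0.26 ax 14.0 ay 0.0 az 24.2
```

```bash
python3 -m crank '[{"dx":3,"dy":0,"dz":-1.7,"ax":0,"ay":0,"az":0},{"dx":6,"dy":0,"dz":-3.5,"ax":0,"ay":0,"az":0},{"dx":9,"dy":0,"dz":-5.2,"ax":0,"ay":0,"az":0},{"dx":12,"dy":0,"dz":-7,"ax":0,"ay":0,"az":0},{"dx":15,"dy":0,"dz":-8.7,"ax":0,"ay":0,"az":0}]' 
python3 -m crank '[{"dx":3,"dy":0,"dz":-1.7,"ax":0,"ay":0,"az":0},{"dx":6,"dy":0,"dz":-3.5,"ax":0,"ay":0,"az":0},{"dx":6,"dy":0,"dz":-3.5,"ax":0,"ay":0,"az":0},{"dx":6,"dy":0,"dz":-3.5,"ax":0,"ay":0,"az":0},{"dx":6,"dy":0,"dz":-3.5,"ax":0,"ay":0,"az":0}]' 
python3 -m crank '[{"dx":0,"dy":-2,"dz":3,"ax":1,"ay":0,"az":2},{"dx":1,"dy":-4,"dz":6,"ax":2,"ay":0,"az":4},{"dx":2,"dy":-6,"dz":9,"ax":3,"ay":0,"az":7},{"dx":3,"dy":-8,"dz":12,"ax":4,"ay":0.5,"az":10},{"dx":3,"dy":-10,"dz":14,"ax":5,"ay":0.6,"az":13}]'
python3 - <<'E'
from p import *
print(tool()[:3,3])
seqgo([pour(t,p,z) for t,p,z in[(30,-5,.27),(60,-10,.24),(90,-15,.21),(118,-15,.2)]])
E
```

```text
clock: 6.6
ee_pos: [0.5132, -0.102, 0.2202]
orientation: [-3.136, -1.044, 0.779]
contact_force: [0.1, -0.6, -2.0]
width: 0.713
grip_force: 25.0
clock: 7.02
ee_pos: [0.5134, -0.1024, 0.2874]
orientation: [-3.135, -1.045, 0.778]
contact_force: [-0.5, 0.7, -3.7]
width: 0.71
grip_force: 25.0
clock: 7.43
ee_pos: [0.5392, 0.0672, 0.2424]
orientation: [-2.671, -1.0, 0.342]
contact_force: [-0.2, -0.5, -2.1]
width: 0.709
grip_force: 25.0
[0.53916721 0.06720557 0.2423528 ]
go dx 0.72 dy -3.10 dz 5.10 ax 5.6 ay 0.9 az 15.0
go dx -1.50 dy -0.59 dz 1.25 ax 11.9 ay 3.6 az 27.8
go dx -0.47 dy 0.45 dz 0.71 ax 13.9 ay 4.9 az 26.6
go dx 0.45 dy -1.09 dz -0.26 ax 14.0 ay 0.0 az 24.2
```

```bash
python3 -m crank '[{"dx":0.2,"dy":-1,"dz":1.5,"ax":1.5,"ay":0.2,"az":4},{"dx":0.4,"dy":-2,"dz":3,"ax":3.5,"ay":0.5,"az":9},{"dx":0.7,"dy":-3.1,"dz":5.1,"ax":5.6,"ay":0.9,"az":15},{"dx":0.7,"dy":-3.1,"dz":5.1,"ax":5.6,"ay":0.9,"az":15},{"dx":0.7,"dy":-3.1,"dz":5.1,"ax":5.6,"ay":0.9,"az":15}]' 
python3 -m crank '[{"dx":-0.3,"dy":-0.1,"dz":0.3,"ax":2.4,"ay":0.7,"az":5.6},{"dx":-0.6,"dy":-0.2,"dz":0.5,"ax":4.8,"ay":1.4,"az":11.2},{"dx":-0.9,"dy":-0.4,"dz":0.8,"ax":7.2,"ay":2.1,"az":16.8},{"dx":-1.2,"dy":-0.5,"dz":1,"ax":9.5,"ay":2.8,"az":22.4},{"dx":-1.5,"dy":-0.6,"dz":1.2,"ax":11.9,"ay":3.6,"az":27.8}]'
python3 - <<'E'
from p import *
print(tool()[:3,3])
seqgo([pour(t,p,z) for t,p,z in[(60,-10,.24),(90,-15,.21),(118,-15,.2)]])
E
```

```text
clock: 7.85
ee_pos: [0.5499, 0.1236, 0.2301]
orientation: [-2.288, -0.849, -0.011]
contact_force: [-0.5, -0.5, -2.6]
width: 0.71
grip_force: 25.0
clock: 8.27
ee_pos: [0.5438, 0.1348, 0.2198]
orientation: [-1.851, -0.451, -0.376]
contact_force: [-0.0, 0.0, -1.6]
width: 0.712
grip_force: 24.9
[0.54375271 0.13477053 0.21976226]
go dx -0.21 dy 0.02 dz 0.37 ax 0.1 ay -0.2 az 0.1
go dx -0.47 dy 0.45 dz 0.71 ax 13.9 ay 4.9 az 26.6
go dx 0.45 dy -1.09 dz -0.26 ax 14.0 ay 0.0 az 24.2
```

```bash
python3 -m crank '[{"dx":-0.2,"dy":0,"dz":0.4,"ax":2.8,"ay":1,"az":5.3},{"dx":-0.3,"dy":0.2,"dz":0.6,"ax":5.6,"ay":2,"az":10.6},{"dx":-0.4,"dy":0.3,"dz":0.8,"ax":8.3,"ay":3,"az":16},{"dx":-0.6,"dy":0.4,"dz":0.9,"ax":11,"ay":4,"az":21.3},{"dx":-0.7,"dy":0.5,"dz":1.1,"ax":13.9,"ay":4.9,"az":26.6}]' 
python3 -m crank '[{"dx":0.1,"dy":-0.2,"dz":-0.1,"ax":2.8,"ay":0,"az":4.8},{"dx":0.2,"dy":-0.4,"dz":-0.1,"ax":5.6,"ay":0,"az":9.7},{"dx":0.3,"dy":-0.6,"dz":-0.2,"ax":8.4,"ay":0,"az":14.5},{"dx":0.4,"dy":-0.9,"dz":-0.2,"ax":11.2,"ay":0,"az":19.4},{"dx":0.4,"dy":-1.1,"dz":-0.3,"ax":14,"ay":0,"az":24.2}]' 
python3 -m crank '[{"dx":0,"dy":0,"dz":0,"ax":0,"ay":0,"az":0},{"dx":0,"dy":0,"dz":0,"ax":0,"ay":0,"az":0},{"dx":0,"dy":0,"dz":0,"ax":0,"ay":0,"az":0},{"dx":0,"dy":0,"dz":0,"ax":0,"ay":0,"az":0},{"dx":0,"dy":0,"dz":0,"ax":0,"ay":0,"az":0}]' 
python3 -m crank '[{"dx":0,"dy":0,"dz":0,"ax":0,"ay":0,"az":0},{"dx":0,"dy":0,"dz":0,"ax":0,"ay":0,"az":0},{"dx":0,"dy":0,"dz":0,"ax":0,"ay":0,"az":0},{"dx":0,"dy":0,"dz":0,"ax":0,"ay":0,"az":0},{"dx":0,"dy":0,"dz":0,"ax":0,"ay":0,"az":0}]'
python3 - <<'E'
from p import *
print(tool()[:3,3])
T=tool(); u=T[:3,:3]@M0.inv().apply([0,0,1]); g=T[:3,3]-.019*T[:3,2]; print('u',u,'mouth-box',g+u*.035-BC)
seqgo([pour(135,-15,.2)])
im,c=grab('side','s2'); im2,c2=grab('top','t2'); rollers(c,im,.03)
cv2.imwrite('pics/st2.png',np.hstack([cv2.resize(im[150:300,190:390],None,fx=2,fy=2),cv2.resize(im2[130:280,220:420],None,fx=2,fy=2)])[:,:,::-1])
E
```

```text
clock: 8.68
ee_pos: [0.5446, 0.1442, 0.2095]
orientation: [-1.569, -0.003, -0.528]
contact_force: [-0.2, 0.3, -2.7]
width: 0.709
grip_force: 24.9
clock: 9.1
ee_pos: [0.5468, 0.1395, 0.2209]
orientation: [-1.309, 0.415, -0.471]
contact_force: [-0.0, 0.8, -2.2]
width: 0.709
grip_force: 24.9
clock: 9.52
ee_pos: [0.5467, 0.1404, 0.2224]
orientation: [-1.311, 0.408, -0.47]
contact_force: [0.1, 0.6, -2.3]
width: 0.71
grip_force: 24.9
clock: 9.93
ee_pos: [0.5464, 0.1407, 0.2217]
orientation: [-1.31, 0.411, -0.469]
contact_force: [-0.3, 0.2, -0.9]
width: 0.712
grip_force: 24.9
[0.54641623 0.14069525 0.22171598]
u [ 0.44378537 -0.76663416 -0.46403298] mouth-box [-0.01409668  0.0243729   0.20098653]
go dx 0.30 dy -1.28 dz -0.16 ax 8.4 ay 0.1 az 15.2
pink px(247,346) 18x5 xyz [0.4051 0.3691 0.03  ] len 0.044 yaw 160.1
pink px(222,305) 15x5 xyz [0.5264 0.3436 0.03  ] len 0.036 yaw 39.4
pink px(300,224) 11x6 xyz [0.5814 0.0397 0.03  ] len 0.030 yaw 46.2
```

View pics/st2.png

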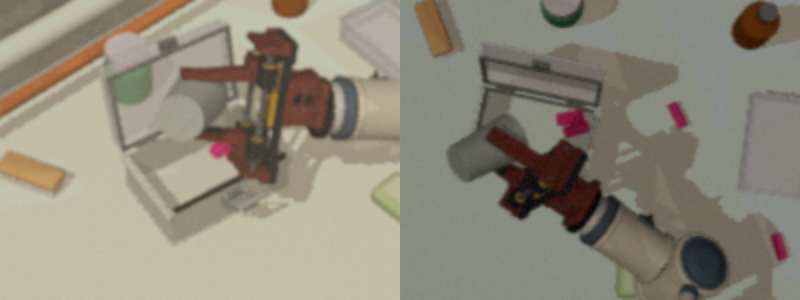

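The side half shows pink rollers inside the box at about (220,150). The top half shows a cluster at (572,122) in the tub, and the tumbler's mouth points down over it.

```bash
python3 -m crank '[{"dx":0.1,"dy":-0.4,"dz":0,"ax":2.8,"ay":0,"az":5},{"dx":0.2,"dy":-0.8,"dz":-0.1,"ax":5.6,"ay":0,"az":10},{"dx":0.3,"dy":-1.3,"dz":-0.2,"ax":8.4,"ay":0,"az":15},{"dx":0.3,"dy":-1.3,"dz":-0.2,"ax":8.4,"ay":0,"az":15},{"dx":0.3,"dy":-1.3,"dz":-0.2,"ax":8.4,"ay":0,"az":15}]' 
python3 -m crank '[{"dx":0,"dy":0,"dz":0,"ax":0,"ay":0,"az":0},{"dx":0,"dy":0,"dz":0,"ax":0,"ay":0,"az":0},{"dx":0,"dy":0,"dz":0,"ax":0,"ay":0,"az":0},{"dx":0,"dy":0,"dz":0,"ax":0,"ay":0,"az":0},{"dx":0,"dy":0,"dz":0,"ax":0,"ay":0,"az":0}]'
python3 - <<'E'
from p import *
print(tool()[:3,3])
up=np.array([.502,-.13,.30])+a*.019; tr=np.array([.558,-.304,.0])+a*.019
P=[pour(t,p,z) for t,p,z in[(100,-15,.24),(67,-10,.25),(34,-5,.27)]]+[(up,Q0),(tr+[0,0,.2],Q0),(tr+[0,0,.087],Q0)]
print(path(monitor.sense()['joint_pos'],P)); seqgo(P)
E
```

```text
clock: 10.45
ee_pos: [0.5506, 0.1329, 0.2309]
orientation: [-1.11, 0.655, -0.363]
contact_force: [-0.1, -0.3, -1.8]
width: 0.71
grip_force: 24.8
clock: 10.87
ee_pos: [0.5508, 0.1324, 0.2318]
orientation: [-1.108, 0.655, -0.362]
contact_force: [0.4, 0.9, -2.2]
width: 0.712
grip_force: 24.8
[0.55084392 0.13242345 0.23177987]
[(array([-0.49, -0.2 ,  2.17,  1.67,  1.57,  1.32]), np.float64(0.0)), (array([-0.49, -0.28,  2.07,  1.37,  1.55,  1.  ]), np.float64(0.0)), (array([-0.45, -0.4 ,  2.02,  1.15,  1.45,  0.66]), np.float64(0.0)), (array([-0.92, -0.32,  1.8 ,  1.05,  1.73,  0.01]), np.float64(0.0)), (array([-1.02,  0.2 ,  1.48,  1.02,  1.71, -0.21]), np.float64(0.0)), (array([-1.02,  0.32,  1.56,  1.  ,  1.61, -0.38]), np.float64(0.0))]
go dx -1.74 dy -0.23 dz 1.05 ax -17.5 ay 0.1 az -30.1
go dx 0.18 dy 1.46 dz -0.52 ax -16.0 ay -5.0 az -28.8
go dx 1.08 dy 0.53 dz -0.88 ax -13.7 ay -3.9 az -30.2
go dx 2.88 dy 10.50 dz -23.02 ax -12.8 ay -1.5 az -31.9
go dx -12.83 dy 16.26 dz -2.23 ax 0.0 ay 0.0 az 0.0
go dx -9.79 dy 0.00 dz 5.65 ax 0.0 ay 0.0 az 0.0
```

```bash
python3 -m crank '[{"dx":-0.3,"dy":0,"dz":0.2,"ax":-3.5,"ay":0,"az":-6},{"dx":-0.7,"dy":-0.1,"dz":0.4,"ax":-7,"ay":0,"az":-12},{"dx":-1,"dy":-0.1,"dz":0.6,"ax":-10.5,"ay":0,"az":-18},{"dx":-1.4,"dy":-0.2,"dz":0.8,"ax":-14,"ay":0,"az":-24},{"dx":-1.7,"dy":-0.2,"dz":1,"ax":-17.5,"ay":0.1,"az":-30.1}]' 
python3 -m crank '[{"dx":0,"dy":0.3,"dz":-0.1,"ax":-3.2,"ay":-1,"az":-5.8},{"dx":0,"dy":0.6,"dz":-0.2,"ax":-6.4,"ay":-2,"az":-11.5},{"dx":0.1,"dy":0.9,"dz":-0.3,"ax":-9.6,"ay":-3,"az":-17.3},{"dx":0.1,"dy":1.2,"dz":-0.4,"ax":-12.8,"ay":-4,"az":-23},{"dx":0.2,"dy":1.5,"dz":-0.5,"ax":-16,"ay":-5,"az":-28.8}]' 
python3 -m crank '[{"dx":0.2,"dy":0.1,"dz":-0.2,"ax":-2.8,"ay":-0.8,"az":-6},{"dx":0.4,"dy":0.2,"dz":-0.4,"ax":-5.5,"ay":-1.6,"az":-12},{"dx":0.6,"dy":0.3,"dz":-0.5,"ax":-8.2,"ay":-2.4,"az":-18},{"dx":0.9,"dy":0.4,"dz":-0.7,"ax":-11,"ay":-3.1,"az":-24},{"dx":1.1,"dy":0.5,"dz":-0.9,"ax":-13.7,"ay":-3.9,"az":-30.2}]'
python3 - <<'E'
from p import *
print(tool()[:3,3])
up=np.array([.502,-.13,.30])+a*.019; tr=np.array([.558,-.304,.0])+a*.019
P=[(up,Q0),(tr+[0,0,.2],Q0),(tr+[0,0,.087],Q0)]
seqgo(P)
E
```

```text
clock: 11.28
ee_pos: [0.5446, 0.1432, 0.2469]
orientation: [-1.487, 0.146, -0.517]
contact_force: [0.0, -0.5, -1.3]
width: 0.705
grip_force: 24.9
clock: 11.7
ee_pos: [0.5423, 0.1401, 0.2311]
orientation: [-1.784, -0.348, -0.398]
contact_force: [-0.1, 0.7, -1.7]
width: 0.709
grip_force: 24.9
clock: 12.12
ee_pos: [0.5491, 0.1266, 0.2323]
orientation: [-2.215, -0.803, -0.066]
contact_force: [-0.6, 0.0, -1.9]
width: 0.71
grip_force: 25.0
[0.5490604  0.12664767 0.23234176]
go dx 2.85 dy 10.49 dz -22.99 ax -12.7 ay -1.4 az -31.6
go dx -12.83 dy 16.26 dz -2.23 ax 0.0 ay 0.0 az 0.0
go dx -9.79 dy 0.00 dz 5.65 ax 0.0 ay 0.0 az 0.0
```

```bash
python3 -m crank '[{"dx":1,"dy":1.5,"dz":-3,"ax":-2,"ay":0,"az":-5},{"dx":2,"dy":3,"dz":-7,"ax":-4,"ay":0,"az":-10},{"dx":3,"dy":5,"dz":-11,"ax":-6,"ay":-0.5,"az":-15},{"dx":3,"dy":7,"dz":-14,"ax":-8,"ay":-1,"az":-20},{"dx":3,"dy":8,"dz":-18,"ax":-10,"ay":-1,"az":-25}]'
python3 - <<'E'
from p import *
print(tool()[:3,3])
up=np.array([.502,-.13,.30])+a*.019; tr=np.array([.558,-.304,.0])+a*.019
P=[(up+[0.03,-.1,0],Q0),(tr+[0,0,.2],Q0),(tr+[0,0,.087],Q0)]
seqgo(P)
E
```

```text
clock: 12.53
ee_pos: [0.5252, -0.0657, 0.2833]
orientation: [-2.894, -1.039, 0.553]
contact_force: [-0.1, -0.7, -2.5]
width: 0.71
grip_force: 25.0
[ 0.52517001 -0.06572574  0.28326653]
go dx -2.65 dy 12.08 dz -9.17 ax -2.7 ay -0.4 az -6.7
go dx -10.36 dy 7.07 dz 2.06 ax 0.0 ay 0.0 az 0.0
go dx -9.79 dy 0.00 dz 5.65 ax 0.0 ay 0.0 az 0.0
```

```bash
python3 -m crank '[{"dx":0,"dy":3,"dz":-2,"ax":-1,"ay":0,"az":-2},{"dx":-1,"dy":6,"dz":-4,"ax":-2,"ay":-0.2,"az":-4},{"dx":-2,"dy":9,"dz":-6,"ax":-2.7,"ay":-0.4,"az":-6.7},{"dx":-2.6,"dy":12,"dz":-9.2,"ax":-2.7,"ay":-0.4,"az":-6.7},{"dx":-2.6,"dy":12,"dz":-9.2,"ax":-2.7,"ay":-0.4,"az":-6.7}]' 
python3 -m crank '[{"dx":-3,"dy":2,"dz":0.6,"ax":0,"ay":0,"az":0},{"dx":-6,"dy":4,"dz":1.2,"ax":0,"ay":0,"az":0},{"dx":-8,"dy":6,"dz":1.7,"ax":0,"ay":0,"az":0},{"dx":-10.4,"dy":7.1,"dz":2.1,"ax":0,"ay":0,"az":0},{"dx":-10.4,"dy":7.1,"dz":2.1,"ax":0,"ay":0,"az":0}]' 
python3 -m crank '[{"dx":0,"dy":0,"dz":0,"ax":0,"ay":0,"az":0},{"dx":0,"dy":0,"dz":0,"ax":0,"ay":0,"az":0},{"dx":0,"dy":0,"dz":0,"ax":0,"ay":0,"az":0},{"dx":0,"dy":0,"dz":0,"ax":0,"ay":0,"az":0},{"dx":0,"dy":0,"dz":0,"ax":0,"ay":0,"az":0}]'
python3 - <<'E'
from p import *
tr=np.array([.558,-.304,.0])+a*.019
seqgo([(tr+[0,0,.12],Q0),(tr+[0,0,.088],Q0)])
im,c=grab('wrist','w3')
print([proj(c,tr+d) for d in ([0,0,0],)])
E
```

```text
clock: 12.95
ee_pos: [0.5432, -0.222, 0.2887]
orientation: [-3.128, -1.047, 0.767]
contact_force: [0.1, 0.8, -2.4]
width: 0.705
grip_force: 25.0
clock: 13.37
ee_pos: [0.5682, -0.2906, 0.1832]
orientation: [-3.114, -1.047, 0.759]
contact_force: [-0.4, 1.3, -3.2]
width: 0.707
grip_force: 25.0
clock: 13.78
ee_pos: [0.5694, -0.2897, 0.1918]
orientation: [-3.139, -1.047, 0.783]
contact_force: [-0.2, 0.3, -1.1]
width: 0.708
grip_force: 25.0
go dx -7.13 dy 0.22 dz 3.92 ax 0.0 ay -0.0 az -0.1
go dx -2.77 dy 0.00 dz 1.60 ax 0.0 ay 0.0 az 0.0
[(np.float64(321.7616623125958), np.float64(354.6735967783046))]
```

View pics/w3.png

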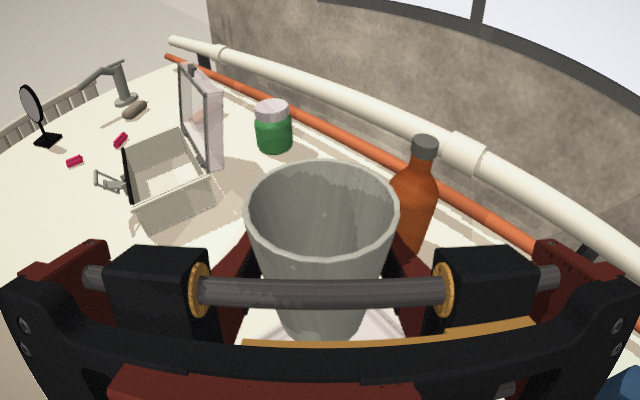

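The wrist view shows the tumbler empty, upright in the fingers, with the tray under it at about (330,335).

```bash
python3 -m crank '[{"dx":-2.5,"dy":0.1,"dz":1.3,"ax":0,"ay":0,"az":0},{"dx":-5,"dy":0.2,"dz":2.6,"ax":0,"ay":0,"az":0},{"dx":-7.1,"dy":0.2,"dz":3.9,"ax":0,"ay":0,"az":0},{"dx":-8.5,"dy":0.2,"dz":4.7,"ax":0,"ay":0,"az":0},{"dx":-9.5,"dy":0.2,"dz":5.3,"ax":0,"ay":0,"az":0}]' 
python3 -m crank '[{"dx":-0.2,"dy":0,"dz":0.1,"ax":0,"ay":0,"az":0},{"dx":-0.3,"dy":0,"dz":0.2,"ax":0,"ay":0,"az":0},{"dx":-0.5,"dy":0,"dz":0.3,"ax":0,"ay":0,"az":0},{"dx":-0.6,"dy":0,"dz":0.3,"ax":0,"ay":0,"az":0},{"dx":-0.6,"dy":0,"dz":0.3,"ax":0,"ay":0,"az":0}]'
python3 - <<'E'
from p import *
T=tool();print(T[:3,3]-.019*T[:3,2])
E
```

```text
clock: 14.25
ee_pos: [0.5689, -0.2916, 0.0794]
orientation: [-3.13, -1.048, 0.774]
contact_force: [-0.5, 0.3, -2.7]
width: 0.706
grip_force: 25.0
clock: 14.67
ee_pos: [0.5695, -0.2932, 0.0762]
orientation: [-3.139, -1.048, 0.782]
contact_force: [0.3, -0.8, -0.4]
width: 0.706
grip_force: 24.9
[ 0.5578118  -0.304787    0.08569178]
```

```bash
python3 -m crank '[{"dx":-0.1,"dy":0,"dz":0,"ax":0,"ay":0,"az":0},{"dx":-0.1,"dy":0,"dz":0,"ax":0,"ay":0,"az":0},{"dx":-0.1,"dy":0,"dz":0,"ax":0,"ay":0,"az":0},{"dx":-0.1,"dy":0,"dz":0,"ax":0,"ay":0,"az":0},{"dx":-0.1,"dy":0,"dz":0,"ax":0,"ay":0,"az":0}]' 
python3 -m crank '[{"dx":0,"dy":0,"dz":0,"ax":0,"ay":0,"az":0},{"dx":0,"dy":0,"dz":0,"ax":0,"ay":0,"az":0},{"dx":0,"dy":0,"dz":0,"ax":0,"ay":0,"az":0},{"dx":0,"dy":0,"dz":0,"ax":0,"ay":0,"az":0},{"dx":0,"dy":0,"dz":0,"ax":0,"ay":0,"az":0}]' 8.7
python3 -m crank '[{"dx":0,"dy":0,"dz":-2,"ax":0,"ay":0,"az":0},{"dx":0,"dy":0,"dz":-5,"ax":0,"ay":0,"az":0},{"dx":0,"dy":0,"dz":-8,"ax":0,"ay":0,"az":0},{"dx":0,"dy":0,"dz":-12,"ax":0,"ay":0,"az":0},{"dx":0,"dy":0,"dz":-15,"ax":0,"ay":0,"az":0}]'
python3 - <<'E'
from p import *
im,c=grab('wrist','w4'); rollers(c,im,amin=20); T,ct=grab('top','t4'); S,cs=grab('side','s4'); rollers(ct,T); print(); rollers(cs,S)
# tumbler check: base/rim in wrist
print(proj(c,[.5578,-.3048,.122]),proj(c,[.5578,-.3048,.027]))
print(tool()[:3,3],monitor.sense()['joint_pos'])
P=[([.45,-.35,.25],[180,0,-13]),([.42,-.33,.2],[180,0,106.5-90])]
E
```

```text
clock: 15.08
ee_pos: [0.5692, -0.2935, 0.0759]
orientation: [-3.14, -1.049, 0.782]
contact_force: [-2.3, -0.6, 6.1]
width: 0.708
grip_force: 24.8
clock: 15.5
ee_pos: [0.5685, -0.2926, 0.0733]
orientation: [-3.132, -1.048, 0.776]
contact_force: [0.4, -0.6, -0.4]
width: 0.985
grip_force: 0.0
clock: 15.92
ee_pos: [0.4754, -0.3859, 0.1497]
orientation: [-3.134, -1.048, 0.777]
contact_force: [-0.0, -0.5, 0.7]
width: 0.993
grip_force: 0.0
pink px(216,327) 37x16 xyz [ 0.4058 -0.3118  0.008 ] len 0.038 yaw 21.1
pink px(270,162) 27x11 xyz [ 0.6085 -0.1463  0.008 ] len 0.057 yaw 27.8
pink px(95,116) 15x7 xyz [0.4162 0.37   0.008 ] len 0.043 yaw 161.7
pink px(139,98) 14x6 xyz [0.5412 0.3417 0.008 ] len 0.057 yaw 44.4
pink px(409,253) 13x4 xyz [ 0.4005 -0.3122  0.008 ] len 0.040 yaw 19.1
pink px(196,244) 13x5 xyz [0.4149 0.3608 0.008 ] len 0.040 yaw 160.2
pink px(205,205) 13x4 xyz [0.5395 0.3352 0.008 ] len 0.040 yaw 38.5
pink px(306,191) 13x12 xyz [0.5893 0.0176 0.008 ] len 0.042 yaw 109.7
pink px(358,187) 12x4 xyz [ 0.6057 -0.1481  0.008 ] len 0.039 yaw 24.8

pink px(247,346) 18x5 xyz [0.4153 0.363  0.008 ] len 0.045 yaw 160.1
pink px(222,305) 16x5 xyz [0.5397 0.3374 0.008 ] len 0.039 yaw 38.7
pink px(304,222) 16x14 xyz [0.5925 0.0149 0.008 ] len 0.054 yaw 109.6
pink px(431,200) 13x5 xyz [ 0.401  -0.3112  0.008 ] len 0.037 yaw 15.0
pink px(341,191) 13x5 xyz [ 0.6062 -0.1471  0.008 ] len 0.037 yaw 28.8
(np.float64(320.42458150626294), np.float64(160.16344301156988)) (np.float64(320.7576967749019), np.float64(229.2684060868644))
[ 0.47610393 -0.38686953  0.14970602] [-1.21179723  0.32277837  1.41069183  0.96129871  1.84381735 -0.36249823]
```

View pics/w4.png

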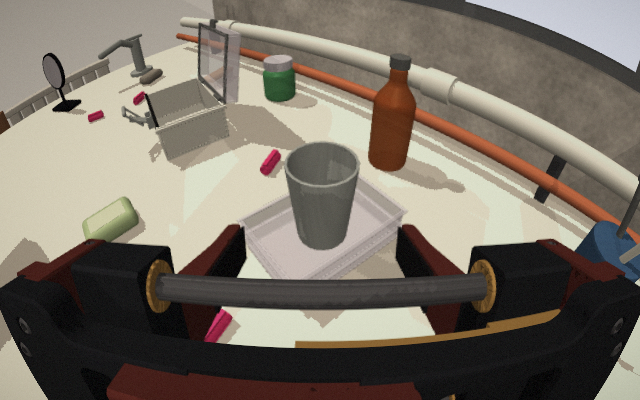

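The tumbler stands upright in the upper tray, with its rim at (322,163) and base at (322,235) as predicted. Two rollers of the pour lie in the box.

Run:
```python
from p import *
P=[([.43,-.36,.2],[180,-30,30]),([.402,-.312,.12],[180,0,17]),([.402,-.312,.003],[180,0,17]),([.402,-.312,.2],[180,0,17]),([.555,.07,.2],[180,0,-11]),([.555,.07,.1],[180,0,-11])]
print(path(monitor.sense()['joint_pos'],P)); seqgo(P)
```

```text
[(array([-1.08, -0.11,  1.55,  0.53,  1.7 ,  0.03]), np.float64(0.0)), (array([-0.73, -0.15,  1.65, -0.  ,  1.64,  0.55]), np.float64(0.0)), (array([-0.73, -0.08,  1.79, -0.  ,  1.43,  0.55]), np.float64(0.0)), (array([-0.73, -0.16,  1.51,  0.  ,  1.79,  0.55]), np.float64(0.0)), (array([ 0.06, -0.02,  1.38,  0.  ,  1.78,  1.83]), np.float64(0.0)), (array([ 0.06, -0.  ,  1.55, -0.  ,  1.6 ,  1.83]), np.float64(0.0))]
go dx 3.66 dy -5.16 dz -3.71 ax -10.6 ay -29.8 az 10.5
go dx -4.02 dy -5.56 dz 6.92 ax -3.4 ay -29.9 az 12.7
go dx 0.00 dy -0.00 dz 11.70 ax 0.0 ay 0.0 az 0.0
go dx 0.00 dy 0.00 dz -19.70 ax 0.0 ay 0.0 az 0.0
go dx 25.80 dy -32.06 dz -0.00 ax 0.0 ay -0.0 az 28.0
go dx 0.00 dy -0.00 dz 10.00 ax 0.0 ay 0.0 az 0.0
```

```bash
python3 -m crank '[{"dx":0.7,"dy":-1,"dz":-0.7,"ax":-2,"ay":-6,"az":2},{"dx":1.4,"dy":-2,"dz":-1.5,"ax":-4,"ay":-12,"az":4},{"dx":2.2,"dy":-3,"dz":-2.2,"ax":-6,"ay":-18,"az":6},{"dx":3,"dy":-4,"dz":-3,"ax":-8,"ay":-24,"az":8},{"dx":3.7,"dy":-5.2,"dz":-3.7,"ax":-10.6,"ay":-29.8,"az":10.5}]' 6
python3 -m crank '[{"dx":-0.8,"dy":-1.1,"dz":1.4,"ax":-0.7,"ay":-6,"az":2.5},{"dx":-1.6,"dy":-2.2,"dz":2.8,"ax":-1.4,"ay":-12,"az":5},{"dx":-2.4,"dy":-3.3,"dz":4.2,"ax":-2,"ay":-18,"az":7.5},{"dx":-3.2,"dy":-4.4,"dz":5.5,"ax":-2.7,"ay":-24,"az":10},{"dx":-4,"dy":-5.6,"dz":6.9,"ax":-3.4,"ay":-29.9,"az":12.7}]'
python3 - <<'E'
from p import *
seqgo([([.402,-.312,.12],[180,0,17]),([.402,-.312,.003],[180,0,17])])
im,c=grab('wrist','w5'); rollers(c,im,amin=20)
E
```

```text
clock: 16.48
ee_pos: [0.4306, -0.357, 0.1992]
orientation: [-3.14, -0.52, 0.523]
contact_force: [0.8, -0.6, -0.2]
width: 0.691
grip_force: 0.0
clock: 16.9
ee_pos: [0.4024, -0.3078, 0.1192]
orientation: [3.142, 0.005, 0.3]
contact_force: [-0.4, -0.4, 0.3]
width: 0.683
grip_force: 0.0
go dx -0.16 dy 0.39 dz -0.08 ax 0.0 ay 0.3 az 0.2
go dx 0.00 dy -0.00 dz 11.70 ax 0.0 ay 0.0 az 0.0
pink px(324,198) 47x17 xyz [ 0.4025 -0.3119  0.008 ] len 0.044 yaw 17.4
```

```bash
python3 -m crank '[{"dx":-0.1,"dy":0.4,"dz":3,"ax":0,"ay":0.3,"az":0},{"dx":-0.1,"dy":0.4,"dz":6,"ax":0,"ay":0.3,"az":0},{"dx":-0.1,"dy":0.4,"dz":9,"ax":0,"ay":0.3,"az":0},{"dx":-0.1,"dy":0.4,"dz":11,"ax":0,"ay":0.3,"az":0},{"dx":-0.1,"dy":0.4,"dz":11.5,"ax":0,"ay":0.3,"az":0}]' 
python3 -m crank '[{"dx":0,"dy":0,"dz":0,"ax":0,"ay":0,"az":0},{"dx":0,"dy":0,"dz":0,"ax":0,"ay":0,"az":0},{"dx":0,"dy":0,"dz":0,"ax":0,"ay":0,"az":0},{"dx":0,"dy":0,"dz":0,"ax":0,"ay":0,"az":0},{"dx":0,"dy":0,"dz":0,"ax":0,"ay":0,"az":0}]' 0.5 12
python3 -m crank '[{"dx":0,"dy":0,"dz":0,"ax":0,"ay":0,"az":0},{"dx":0,"dy":0,"dz":0,"ax":0,"ay":0,"az":0},{"dx":0,"dy":0,"dz":0,"ax":0,"ay":0,"az":0},{"dx":0,"dy":0,"dz":0,"ax":0,"ay":0,"az":0},{"dx":0,"dy":0,"dz":0,"ax":0,"ay":0,"az":0}]' 
python3 -m crank '[{"dx":0,"dy":0,"dz":-4,"ax":0,"ay":0,"az":0},{"dx":0,"dy":0,"dz":-8,"ax":0,"ay":0,"az":0},{"dx":0,"dy":0,"dz":-12,"ax":0,"ay":0,"az":0},{"dx":0,"dy":0,"dz":-16,"ax":0,"ay":0,"az":0},{"dx":0,"dy":0,"dz":-19.5,"ax":0,"ay":0,"az":0}]'
python3 - <<'E'
from p import *
seqgo([([.555,.07,.2],[180,0,-11]),([.555,.07,.11],[180,0,-11])])
E
```

```text
clock: 17.37
ee_pos: [0.4007, -0.31, 0.0005]
orientation: [-3.132, -0.002, 0.302]
contact_force: [-8.0, 8.2, 13.4]
width: 0.685
grip_force: 6.6
clock: 17.78
ee_pos: [0.4026, -0.3131, 0.0052]
orientation: [-3.139, -0.005, 0.3]
contact_force: [0.4, 0.1, -1.0]
width: 0.345
grip_force: 0.0
clock: 18.2
ee_pos: [0.4024, -0.3131, 0.0049]
orientation: [-3.139, -0.005, 0.3]
contact_force: [0.8, 0.6, 1.7]
width: 0.181
grip_force: 12.0
clock: 18.62
ee_pos: [0.4016, -0.3137, 0.2025]
orientation: [-3.14, -0.005, 0.3]
contact_force: [0.5, -0.9, 0.4]
width: 0.177
grip_force: 12.0
go dx 25.98 dy -32.14 dz 0.43 ax -0.2 ay -0.3 az 28.2
go dx 0.00 dy -0.00 dz 9.00 ax 0.0 ay 0.0 az 0.0
```

```bash
python3 -m crank '[{"dx":2,"dy":-3,"dz":0,"ax":0,"ay":0,"az":2},{"dx":4,"dy":-6,"dz":0,"ax":0,"ay":0,"az":5},{"dx":7,"dy":-9,"dz":0,"ax":0,"ay":0,"az":8},{"dx":9,"dy":-12,"dz":0,"ax":0,"ay":0,"az":11},{"dx":11,"dy":-15,"dz":0,"ax":0,"ay":0,"az":14}]' 
python3 -m crank '[{"dx":3,"dy":-3,"dz":0,"ax":0,"ay":0,"az":3},{"dx":5,"dy":-6,"dz":0,"ax":0,"ay":0,"az":6},{"dx":8,"dy":-9,"dz":0,"ax":0,"ay":0,"az":9},{"dx":10,"dy":-11,"dz":0,"ax":0,"ay":0,"az":12},{"dx":11,"dy":-12,"dz":0,"ax":0,"ay":0,"az":14}]'
python3 - <<'E'
from p import *
seqgo([([.555,.07,.2],[180,0,-11]),([.555,.07,.11],[180,0,-11])])
E
```

```text
clock: 19.03
ee_pos: [0.4627, -0.1363, 0.2005]
orientation: [-3.138, -0.004, 0.052]
contact_force: [0.3, 0.1, -1.3]
width: 0.183
grip_force: 12.0
clock: 19.45
ee_pos: [0.5671, -0.0088, 0.2006]
orientation: [-3.136, -0.002, -0.189]
contact_force: [-0.0, -0.3, -0.3]
width: 0.178
grip_force: 12.0
go dx -2.66 dy -7.52 dz 0.10 ax -0.3 ay -0.1 az 0.2
go dx 0.00 dy -0.00 dz 9.00 ax 0.0 ay 0.0 az 0.0
```

Release at the lowered pose, rise, then head for the roller at (0.607,-0.148).

```bash
python3 -m crank '[{"dx":-1.5,"dy":-4,"dz":0,"ax":0,"ay":0,"az":0},{"dx":-2.7,"dy":-7.5,"dz":0,"ax":0,"ay":0,"az":0},{"dx":-2.7,"dy":-7.5,"dz":3,"ax":0,"ay":0,"az":0},{"dx":-2.7,"dy":-7.5,"dz":6,"ax":0,"ay":0,"az":0},{"dx":-2.7,"dy":-7.5,"dz":9,"ax":0,"ay":0,"az":0}]' 
python3 -m crank '[{"dx":0,"dy":0,"dz":0,"ax":0,"ay":0,"az":0},{"dx":0,"dy":0,"dz":0,"ax":0,"ay":0,"az":0},{"dx":0,"dy":0,"dz":0,"ax":0,"ay":0,"az":0},{"dx":0,"dy":0,"dz":0,"ax":0,"ay":0,"az":0},{"dx":0,"dy":0,"dz":0,"ax":0,"ay":0,"az":0}]' 5
python3 -m crank '[{"dx":0,"dy":0,"dz":-3,"ax":0,"ay":0,"az":0},{"dx":0,"dy":0,"dz":-6,"ax":0,"ay":0,"az":0},{"dx":0,"dy":0,"dz":-9,"ax":0,"ay":0,"az":0},{"dx":0,"dy":0,"dz":-12,"ax":0,"ay":0,"az":0},{"dx":0,"dy":0,"dz":-12,"ax":0,"ay":0,"az":0}]'
python3 - <<'E'
from p import *
im,c=grab('wrist','w6'); rollers(c,im,amin=20)
P=[([.607,-.1475,.13],[180,0,28])]
print(path(monitor.sense()['joint_pos'],P));seqgo(P)
E
```

```text
clock: 19.87
ee_pos: [0.5537, 0.068, 0.1111]
orientation: [-3.137, -0.004, -0.187]
contact_force: [-0.2, -0.6, -0.9]
width: 0.182
grip_force: 12.0
clock: 20.28
ee_pos: [0.5548, 0.0669, 0.1145]
orientation: [-3.136, -0.007, -0.19]
contact_force: [-0.2, -0.5, -0.6]
width: 0.521
grip_force: 0.0
clock: 20.7
ee_pos: [0.5553, 0.0665, 0.2413]
orientation: [-3.134, -0.016, -0.189]
contact_force: [0.8, 0.2, 1.1]
width: 0.571
grip_force: 0.0
pink px(149,222) 27x11 xyz [0.5409 0.3363 0.008 ] len 0.043 yaw 38.9
pink px(312,186) 32x15 xyz [0.5473 0.0809 0.008 ] len 0.043 yaw 168.9
pink px(355,144) 38x31 xyz [0.5909 0.0172 0.008 ] len 0.049 yaw 106.5
pink px(469,114) 31x12 xyz [ 0.6079 -0.1476  0.008 ] len 0.044 yaw 26.8
[(array([-0.29,  0.16,  1.32,  0.  ,  1.66,  0.79]), np.float64(0.0))]
go dx 9.01 dy 20.11 dz 10.77 ax -0.1 ay -0.8 az -38.9
```

```bash
python3 -m crank '[{"dx":0,"dy":4,"dz":0,"ax":0,"ay":-0.8,"az":-7},{"dx":1,"dy":8,"dz":0,"ax":0,"ay":-0.8,"az":-14},{"dx":3,"dy":12,"dz":0,"ax":0,"ay":-0.8,"az":-21},{"dx":5,"dy":16,"dz":1,"ax":0,"ay":-0.8,"az":-28},{"dx":7,"dy":19,"dz":3,"ax":0,"ay":-0.8,"az":-35}]'
python3 - <<'E'
from p import *
P=[([.607,-.1475,.1],[180,0,27]),([.607,-.1475,.007],[180,0,27])]
seqgo(P)
E
```

```text
clock: 21.17
ee_pos: [0.5822, -0.1227, 0.2097]
orientation: [-3.139, 0.004, 0.41]
contact_force: [0.4, -0.7, 0.0]
width: 0.569
grip_force: 0.0
go dx 1.34 dy 3.29 dz 10.95 ax -0.2 ay 0.2 az -3.5
go dx 0.00 dy -0.00 dz 9.30 ax 0.0 ay 0.0 az 0.0
```

```bash
python3 -m crank '[{"dx":0.7,"dy":2,"dz":2,"ax":0,"ay":0.2,"az":-2},{"dx":1.3,"dy":3.3,"dz":5,"ax":0,"ay":0.2,"az":-3.5},{"dx":1.3,"dy":3.3,"dz":9,"ax":0,"ay":0.2,"az":-3.5},{"dx":1.3,"dy":3.3,"dz":11,"ax":0,"ay":0.2,"az":-3.5},{"dx":1.3,"dy":3.3,"dz":11,"ax":0,"ay":0.2,"az":-3.5}]'
python3 - <<'E'
from p import *
im,c=grab('wrist'); rollers(c,im,amin=20)
P=[([.607,-.1475,.007],[180,0,27])]
seqgo(P)
E
```

```text
clock: 21.58
ee_pos: [0.6018, -0.1449, 0.089]
orientation: [-3.127, 0.013, 0.464]
contact_force: [-0.2, -0.1, -0.9]
width: 0.568
grip_force: 0.0
pink px(327,201) 54x19 xyz [ 0.6074 -0.1477  0.008 ] len 0.046 yaw 26.9
pink px(88,152) 45x16 xyz [0.5462 0.083  0.008 ] len 0.050 yaw 171.1
pink px(134,143) 31x27 xyz [0.5777 0.0306 0.008 ] len 0.035 yaw 102.9
go dx 0.30 dy 0.49 dz 8.59 ax -0.7 ay 0.5 az -0.4
```

```bash
python3 -m crank '[{"dx":0.3,"dy":0.3,"dz":3,"ax":0,"ay":0,"az":0},{"dx":0.3,"dy":0.4,"dz":5,"ax":0,"ay":0,"az":0},{"dx":0.3,"dy":0.4,"dz":7,"ax":0,"ay":0,"az":0},{"dx":0.3,"dy":0.4,"dz":8,"ax":0,"ay":0,"az":0},{"dx":0.3,"dy":0.4,"dz":8.6,"ax":0,"ay":0,"az":0}]' 
python3 -m crank '[{"dx":0,"dy":0,"dz":0,"ax":0,"ay":0,"az":0},{"dx":0,"dy":0,"dz":0,"ax":0,"ay":0,"az":0},{"dx":0,"dy":0,"dz":0,"ax":0,"ay":0,"az":0},{"dx":0,"dy":0,"dz":0,"ax":0,"ay":0,"az":0},{"dx":0,"dy":0,"dz":0,"ax":0,"ay":0,"az":0}]' 0.5 12
python3 -m crank '[{"dx":0,"dy":0,"dz":0,"ax":0,"ay":0,"az":0},{"dx":0,"dy":0,"dz":0,"ax":0,"ay":0,"az":0},{"dx":0,"dy":0,"dz":0,"ax":0,"ay":0,"az":0},{"dx":0,"dy":0,"dz":0,"ax":0,"ay":0,"az":0},{"dx":0,"dy":0,"dz":0,"ax":0,"ay":0,"az":0}]' 
python3 -m crank '[{"dx":0,"dy":0,"dz":-4,"ax":0,"ay":0,"az":0},{"dx":0,"dy":0,"dz":-8,"ax":0,"ay":0,"az":0},{"dx":0,"dy":0,"dz":-12,"ax":0,"ay":0,"az":0},{"dx":0,"dy":0,"dz":-16,"ax":0,"ay":0,"az":0},{"dx":0,"dy":0,"dz":-20,"ax":0,"ay":0,"az":0}]'
python3 - <<'E'
from p import *
seqgo([([.555,.05,.23],[180,0,-11]),([.555,.05,.11],[180,0,-11])])
E
```

```text
clock: 22.05
ee_pos: [0.6095, -0.1471, 0.0113]
orientation: [-3.135, 0.004, 0.465]
contact_force: [-0.5, -0.1, 0.8]
width: 0.568
grip_force: 0.0
clock: 22.47
ee_pos: [0.6098, -0.1474, 0.0121]
orientation: [-3.136, 0.003, 0.465]
contact_force: [-0.2, -0.5, 0.2]
width: 0.23
grip_force: 0.0
clock: 22.88
ee_pos: [0.6096, -0.1473, 0.0121]
orientation: [-3.136, 0.003, 0.465]
contact_force: [-1.6, 1.4, 5.5]
width: 0.154
grip_force: 10.5
clock: 23.3
ee_pos: [0.6101, -0.148, 0.2124]
orientation: [-3.135, 0.005, 0.465]
contact_force: [0.9, -0.5, 0.5]
width: 0.053
grip_force: 0.0
go dx 3.94 dy -20.18 dz -1.64 ax -0.3 ay 0.4 az 37.6
go dx 0.00 dy -0.00 dz 12.00 ax 0.0 ay 0.0 az 0.0
```

```bash
python3 -m crank '[{"dx":0,"dy":0,"dz":3,"ax":0,"ay":0,"az":0},{"dx":0,"dy":0,"dz":6,"ax":0,"ay":0,"az":0},{"dx":0,"dy":0,"dz":9,"ax":0,"ay":0,"az":0},{"dx":0,"dy":0,"dz":12,"ax":0,"ay":0,"az":0},{"dx":0,"dy":0,"dz":12,"ax":0,"ay":0,"az":0}]' 5
python3 - <<'E'
from p import *
im,c=grab('wrist'); rollers(c,im,amin=20); print(tool()[:3,3])
P=[([.607,-.1475,.005],[180,0,27])]
seqgo(P)
E
```

```text
clock: 23.72
ee_pos: [0.606, -0.1465, 0.0825]
orientation: [-3.126, 0.013, 0.465]
contact_force: [-0.9, 0.4, -1.7]
width: 0.396
grip_force: 0.0
pink px(324,208) 55x19 xyz [ 0.6062 -0.1484  0.008 ] len 0.046 yaw 26.8
pink px(129,149) 25x24 xyz [0.577  0.0283 0.008 ] len 0.022 yaw 8.6
pink px(82,156) 46x16 xyz [0.546  0.0832 0.008 ] len 0.050 yaw 170.9
[ 0.60724382 -0.14682733  0.08621533]
go dx 0.03 dy 0.15 dz 8.12 ax -0.7 ay 0.6 az -0.4
```

```bash
python3 -m crank '[{"dx":0,"dy":0.1,"dz":3,"ax":0,"ay":0,"az":0},{"dx":0,"dy":0.1,"dz":5,"ax":0,"ay":0,"az":0},{"dx":0,"dy":0.1,"dz":7,"ax":0,"ay":0,"az":0},{"dx":0,"dy":0.1,"dz":7.8,"ax":0,"ay":0,"az":0},{"dx":0,"dy":0.1,"dz":8.1,"ax":0,"ay":0,"az":0}]' 
python3 -m crank '[{"dx":0,"dy":0,"dz":0,"ax":0,"ay":0,"az":0},{"dx":0,"dy":0,"dz":0,"ax":0,"ay":0,"az":0},{"dx":0,"dy":0,"dz":0,"ax":0,"ay":0,"az":0},{"dx":0,"dy":0,"dz":0,"ax":0,"ay":0,"az":0},{"dx":0,"dy":0,"dz":0,"ax":0,"ay":0,"az":0}]'
python3 - <<'E'
from p import *
print(tool()[:3,3])
E
```

```text
clock: 24.18
ee_pos: [0.6096, -0.1481, 0.0099]
orientation: [-3.134, 0.005, 0.465]
contact_force: [0.0, 0.4, 0.3]
width: 0.562
grip_force: 0.0
clock: 24.6
ee_pos: [0.6102, -0.1483, 0.011]
orientation: [-3.136, 0.003, 0.465]
contact_force: [0.0, 0.3, 0.1]
width: 0.57
grip_force: 0.0
[ 0.6101662  -0.14826361  0.01096148]
```

```bash
python3 -m crank '[{"dx":-0.3,"dy":0,"dz":0.2,"ax":0,"ay":0,"az":0},{"dx":-0.3,"dy":0,"dz":0.4,"ax":0,"ay":0,"az":0},{"dx":-0.3,"dy":0,"dz":0.6,"ax":0,"ay":0,"az":0},{"dx":-0.3,"dy":0,"dz":0.6,"ax":0,"ay":0,"az":0},{"dx":-0.3,"dy":0,"dz":0.6,"ax":0,"ay":0,"az":0}]' 0.5 12
python3 -m crank '[{"dx":0,"dy":0,"dz":0,"ax":0,"ay":0,"az":0},{"dx":0,"dy":0,"dz":0,"ax":0,"ay":0,"az":0},{"dx":0,"dy":0,"dz":0,"ax":0,"ay":0,"az":0},{"dx":0,"dy":0,"dz":0,"ax":0,"ay":0,"az":0},{"dx":0,"dy":0,"dz":0,"ax":0,"ay":0,"az":0}]' 
python3 -m crank '[{"dx":0,"dy":0,"dz":-4,"ax":0,"ay":0,"az":0},{"dx":0,"dy":0,"dz":-8,"ax":0,"ay":0,"az":0},{"dx":0,"dy":0,"dz":-12,"ax":0,"ay":0,"az":0},{"dx":0,"dy":0,"dz":-16,"ax":0,"ay":0,"az":0},{"dx":0,"dy":0,"dz":-20,"ax":0,"ay":0,"az":0}]'
python3 - <<'E'
from p import *
seqgo([([.555,.04,.23],[180,0,-11]),([.555,.04,.11],[180,0,-11])])
E
```

```text
clock: 25.02
ee_pos: [0.6066, -0.1494, 0.0033]
orientation: [-3.134, 0.005, 0.465]
contact_force: [0.7, 0.1, 0.5]
width: 0.228
grip_force: 0.0
clock: 25.43
ee_pos: [0.6069, -0.1494, 0.0038]
orientation: [-3.135, 0.004, 0.465]
contact_force: [-0.1, 0.3, -0.1]
width: 0.18
grip_force: 12.0
clock: 25.85
ee_pos: [0.6079, -0.1501, 0.2058]
orientation: [-3.135, 0.004, 0.465]
contact_force: [0.2, -0.2, -0.7]
width: 0.181
grip_force: 12.0
go dx 3.78 dy -19.38 dz -2.31 ax -0.3 ay 0.4 az 37.6
go dx 0.00 dy -0.00 dz 12.00 ax 0.0 ay 0.0 az 0.0
```

```bash
python3 -m crank '[{"dx":0,"dy":-3,"dz":-2.3,"ax":0,"ay":0,"az":7},{"dx":0,"dy":-7,"dz":-2.3,"ax":0,"ay":0,"az":14},{"dx":1,"dy":-11,"dz":-2.3,"ax":0,"ay":0,"az":21},{"dx":2,"dy":-15,"dz":-2.3,"ax":0,"ay":0,"az":28},{"dx":3.8,"dy":-19.4,"dz":-2.3,"ax":0,"ay":0.4,"az":35}]' 
python3 -m crank '[{"dx":0,"dy":0,"dz":3,"ax":0,"ay":0,"az":0},{"dx":0,"dy":0,"dz":6,"ax":0,"ay":0,"az":0},{"dx":0,"dy":0,"dz":9,"ax":0,"ay":0,"az":0},{"dx":0,"dy":0,"dz":12,"ax":0,"ay":0,"az":0},{"dx":0,"dy":0,"dz":12,"ax":0,"ay":0,"az":0}]' 
python3 -m crank '[{"dx":0,"dy":0,"dz":0,"ax":0,"ay":0,"az":0},{"dx":0,"dy":0,"dz":0,"ax":0,"ay":0,"az":0},{"dx":0,"dy":0,"dz":0,"ax":0,"ay":0,"az":0},{"dx":0,"dy":0,"dz":0,"ax":0,"ay":0,"az":0},{"dx":0,"dy":0,"dz":0,"ax":0,"ay":0,"az":0}]' 5
python3 -m crank '[{"dx":0,"dy":0,"dz":-3,"ax":0,"ay":0,"az":0},{"dx":0,"dy":0,"dz":-6,"ax":0,"ay":0,"az":0},{"dx":0,"dy":0,"dz":-9,"ax":0,"ay":0,"az":0},{"dx":0,"dy":0,"dz":-12,"ax":0,"ay":0,"az":0},{"dx":0,"dy":0,"dz":-12,"ax":0,"ay":0,"az":0}]'
python3 - <<'E'
from p import *
im,c=grab('wrist','w7'); rollers(c,im,amin=20)
P=[([.54,.336,.1],[180,0,38.7])]
print(path(monitor.sense()['joint_pos'],P));seqgo(P)
E
```

```text
clock: 26.27
ee_pos: [0.5556, 0.0295, 0.2286]
orientation: [-3.137, 0.001, -0.138]
contact_force: [0.9, 0.6, 0.2]
width: 0.179
grip_force: 12.0
clock: 26.68
ee_pos: [0.5528, 0.029, 0.1006]
orientation: [-3.138, 0.013, -0.131]
contact_force: [-0.9, -0.8, -2.5]
width: 0.178
grip_force: 12.0
clock: 27.1
ee_pos: [0.5574, 0.0286, 0.1099]
orientation: [-3.136, -0.001, -0.132]
contact_force: [-0.4, 0.1, 0.1]
width: 0.521
grip_force: 0.0
clock: 27.52
ee_pos: [0.5586, 0.028, 0.2366]
orientation: [-3.135, -0.011, -0.132]
contact_force: [0.6, 0.2, 1.3]
width: 0.568
grip_force: 0.0
pink px(125,217) 27x11 xyz [0.5413 0.3367 0.008 ] len 0.045 yaw 40.5
pink px(282,192) 33x14 xyz [0.5474 0.0818 0.008 ] len 0.044 yaw 170.9
pink px(330,167) 59x41 xyz [0.5711 0.0153 0.008 ] len 0.077 yaw 7.3
[(array([0.5 , 0.2 , 1.33, 0.  , 1.61, 1.4 ]), np.float64(0.0))]
go dx -5.94 dy -30.21 dz 13.48 ax -0.2 ay -0.5 az -46.2
```

```bash
python3 -m crank '[{"dx":-1,"dy":-4,"dz":0,"ax":0,"ay":0,"az":-6},{"dx":-2,"dy":-8,"dz":0,"ax":0,"ay":0,"az":-12},{"dx":-3,"dy":-12,"dz":0,"ax":0,"ay":0,"az":-18},{"dx":-4,"dy":-16,"dz":0,"ax":0,"ay":0,"az":-24},{"dx":-5,"dy":-20,"dz":0,"ax":0,"ay":0,"az":-30}]'
python3 - <<'E'
from p import *
P=[([.54,.336,.1],[180,0,38.7])]
seqgo(P)
E
```

```text
clock: 27.98
ee_pos: [0.5325, 0.2346, 0.228]
orientation: [-3.136, -0.0, 0.397]
contact_force: [0.6, -0.0, 0.9]
width: 0.564
grip_force: 0.0
go dx 4.61 dy -9.00 dz 12.85 ax -0.3 ay -0.0 az -16.0
```

```bash
python3 -m crank '[{"dx":1,"dy":-2,"dz":2,"ax":0,"ay":0,"az":-5},{"dx":2,"dy":-4,"dz":5,"ax":0,"ay":0,"az":-10},{"dx":3,"dy":-6,"dz":8,"ax":0,"ay":0,"az":-16},{"dx":4.6,"dy":-9,"dz":11,"ax":0,"ay":0,"az":-16},{"dx":4.6,"dy":-9,"dz":12.8,"ax":0,"ay":0,"az":-16}]' 
python3 -m crank '[{"dx":0,"dy":0,"dz":0,"ax":0,"ay":0,"az":0},{"dx":0,"dy":0,"dz":0,"ax":0,"ay":0,"az":0},{"dx":0,"dy":0,"dz":0,"ax":0,"ay":0,"az":0},{"dx":0,"dy":0,"dz":0,"ax":0,"ay":0,"az":0},{"dx":0,"dy":0,"dz":0,"ax":0,"ay":0,"az":0}]'
python3 - <<'E'
from p import *
im,c=grab('wrist'); rollers(c,im,amin=20)
P=[([.541,.3365,.004],[180,0,39.5])]
seqgo(P)
E
```

```text
clock: 28.4
ee_pos: [0.5392, 0.3379, 0.0967]
orientation: [-3.134, 0.001, 0.675]
contact_force: [1.0, 0.2, -0.8]
width: 0.57
grip_force: 0.0
clock: 28.82
ee_pos: [0.5423, 0.334, 0.1041]
orientation: [-3.138, -0.006, 0.67]
contact_force: [0.8, 0.2, -0.0]
width: 0.57
grip_force: 0.0
pink px(317,203) 50x17 xyz [0.5406 0.3354 0.008 ] len 0.045 yaw 38.3
go dx 0.00 dy -0.23 dz 9.98 ax -0.2 ay -0.3 az -1.1
```

```bash
python3 -m crank '[{"dx":-0.1,"dy":-0.2,"dz":3,"ax":0,"ay":0,"az":0},{"dx":-0.1,"dy":-0.2,"dz":6,"ax":0,"ay":0,"az":0},{"dx":-0.1,"dy":-0.2,"dz":8.5,"ax":0,"ay":0,"az":0},{"dx":-0.1,"dy":-0.2,"dz":9.5,"ax":0,"ay":0,"az":0},{"dx":-0.1,"dy":-0.2,"dz":9.5,"ax":0,"ay":0,"az":0}]' 
python3 -m crank '[{"dx":0,"dy":0,"dz":0.2,"ax":0,"ay":0,"az":0},{"dx":0,"dy":0,"dz":0.3,"ax":0,"ay":0,"az":0},{"dx":0,"dy":0,"dz":0.4,"ax":0,"ay":0,"az":0},{"dx":0,"dy":0,"dz":0.4,"ax":0,"ay":0,"az":0},{"dx":0,"dy":0,"dz":0.4,"ax":0,"ay":0,"az":0}]' 
python3 -c "
from h import *
print(tool()[:3,3])"
```

```text
clock: 29.28
ee_pos: [0.5376, 0.3346, 0.0037]
orientation: [-3.136, 0.002, 0.671]
contact_force: [-1.1, -1.1, -0.8]
width: 0.567
grip_force: 0.0
clock: 29.7
ee_pos: [0.5396, 0.3361, 0.0037]
orientation: [-3.137, -0.004, 0.671]
contact_force: [-0.5, 0.1, -0.7]
width: 0.57
grip_force: 0.0
[0.53962962 0.33612827 0.00366185]
```

```bash
python3 -m crank '[{"dx":0,"dy":0,"dz":0,"ax":0,"ay":0,"az":0},{"dx":0,"dy":0,"dz":0,"ax":0,"ay":0,"az":0},{"dx":0,"dy":0,"dz":0,"ax":0,"ay":0,"az":0},{"dx":0,"dy":0,"dz":0,"ax":0,"ay":0,"az":0},{"dx":0,"dy":0,"dz":0,"ax":0,"ay":0,"az":0}]' 0.5 12
python3 -m crank '[{"dx":0,"dy":0,"dz":0,"ax":0,"ay":0,"az":0},{"dx":0,"dy":0,"dz":0,"ax":0,"ay":0,"az":0},{"dx":0,"dy":0,"dz":0,"ax":0,"ay":0,"az":0},{"dx":0,"dy":0,"dz":0,"ax":0,"ay":0,"az":0},{"dx":0,"dy":0,"dz":0,"ax":0,"ay":0,"az":0}]' 
python3 -m crank '[{"dx":0,"dy":0,"dz":-4,"ax":0,"ay":0,"az":0},{"dx":0,"dy":0,"dz":-8,"ax":0,"ay":0,"az":0},{"dx":0,"dy":0,"dz":-12,"ax":0,"ay":0,"az":0},{"dx":0,"dy":0,"dz":-16,"ax":0,"ay":0,"az":0},{"dx":0,"dy":0,"dz":-20,"ax":0,"ay":0,"az":0}]' 
python3 -c "
from h import *
seqgo([([.555,.11,.23],[180,0,-11]),([.555,.11,.11],[180,0,-11])])"
```

```text
clock: 30.12
ee_pos: [0.539, 0.3358, 0.0024]
orientation: [-3.137, -0.002, 0.671]
contact_force: [-0.0, 0.3, 0.1]
width: 0.227
grip_force: 0.0
clock: 30.53
ee_pos: [0.539, 0.3358, 0.0024]
orientation: [-3.137, -0.002, 0.671]
contact_force: [0.2, -0.5, -0.7]
width: 0.184
grip_force: 12.0
clock: 30.95
ee_pos: [0.5389, 0.3346, 0.2045]
orientation: [-3.137, -0.003, 0.671]
contact_force: [-0.0, 0.3, -0.0]
width: 0.181
grip_force: 12.0
go dx -12.71 dy 18.57 dz -2.67 ax -0.3 ay -0.0 az 49.5
go dx 0.00 dy -0.00 dz 12.00 ax 0.0 ay 0.0 az 0.0
```

```bash
python3 -m crank '[{"dx":-2,"dy":3,"dz":-2,"ax":0,"ay":0,"az":7},{"dx":-5,"dy":6,"dz":-2.6,"ax":0,"ay":0,"az":14},{"dx":-8,"dy":10,"dz":-2.6,"ax":0,"ay":0,"az":21},{"dx":-10,"dy":14,"dz":-2.6,"ax":0,"ay":0,"az":28},{"dx":-12.7,"dy":18,"dz":-2.6,"ax":0,"ay":0,"az":35}]' 
python3 -c "
from h import *
seqgo([([.555,.11,.11],[180,0,-11])])"
```

```text
clock: 31.37
ee_pos: [0.5499, 0.132, 0.2279]
orientation: [-3.136, -0.001, 0.055]
contact_force: [1.0, -0.6, -0.5]
width: 0.185
grip_force: 12.0
go dx 0.38 dy 2.29 dz 11.78 ax -0.3 ay 0.0 az 14.2
```

```bash
python3 -m crank '[{"dx":0.2,"dy":1.5,"dz":2,"ax":0,"ay":0,"az":6},{"dx":0.3,"dy":2,"dz":5,"ax":0,"ay":0,"az":12},{"dx":0.3,"dy":2.2,"dz":9,"ax":0,"ay":0,"az":14},{"dx":0.3,"dy":2.2,"dz":12,"ax":0,"ay":0,"az":14},{"dx":0.3,"dy":2.2,"dz":12,"ax":0,"ay":0,"az":14}]' 
python3 -m crank '[{"dx":0,"dy":0,"dz":0,"ax":0,"ay":0,"az":0},{"dx":0,"dy":0,"dz":0,"ax":0,"ay":0,"az":0},{"dx":0,"dy":0,"dz":0,"ax":0,"ay":0,"az":0},{"dx":0,"dy":0,"dz":0,"ax":0,"ay":0,"az":0},{"dx":0,"dy":0,"dz":0,"ax":0,"ay":0,"az":0}]' 5
python3 -m crank '[{"dx":0,"dy":0,"dz":-3,"ax":0,"ay":0,"az":0},{"dx":0,"dy":0,"dz":-6,"ax":0,"ay":0,"az":0},{"dx":0,"dy":0,"dz":-9,"ax":0,"ay":0,"az":0},{"dx":0,"dy":0,"dz":-12,"ax":0,"ay":0,"az":0},{"dx":0,"dy":0,"dz":-12,"ax":0,"ay":0,"az":0}]'
python3 - <<'E'
from p import *
im,c=grab('wrist','w8'); rollers(c,im,amin=20)
s,cs=grab('side'); rollers(cs,s)
P=[([.46,.22,.23],[180,0,-11]),([.44,.3,.2],[180,0,70]),([.416,.362,.1],[180,0,160])]
print(path(monitor.sense()['joint_pos'],P));seqgo(P)
E
```

```text
clock: 31.78
ee_pos: [0.5503, 0.1115, 0.0992]
orientation: [-3.141, 0.014, -0.185]
contact_force: [-1.2, -0.1, -1.9]
width: 0.177
grip_force: 12.0
clock: 32.2
ee_pos: [0.5552, 0.1128, 0.1095]
orientation: [-3.136, -0.001, -0.183]
contact_force: [-0.2, 0.9, 0.4]
width: 0.519
grip_force: 0.0
clock: 32.62
ee_pos: [0.5563, 0.1122, 0.2361]
orientation: [-3.133, -0.01, -0.184]
contact_force: [-0.5, 0.4, 0.8]
width: 0.571
grip_force: 0.0
pink px(348,180) 33x14 xyz [0.5467 0.0805 0.008 ] len 0.043 yaw 170.5
pink px(306,178) 33x15 xyz [0.5589 0.1324 0.008 ] len 0.043 yaw 169.0
pink px(396,153) 60x40 xyz [0.571  0.0137 0.008 ] len 0.079 yaw 5.8
pink px(247,346) 18x5 xyz [0.4153 0.363  0.008 ] len 0.045 yaw 160.1
pink px(278,249) 6x6 xyz [0.5718 0.1295 0.008 ] len 0.020 yaw 159.4
pink px(296,242) 6x6 xyz [0.5598 0.0786 0.008 ] len 0.017 yaw 174.5
pink px(308,224) 22x15 xyz [0.5805 0.013  0.008 ] len 0.066 yaw 9.0
[(array([ 0.38, -0.15,  1.45, -0.  ,  1.84,  2.14]), np.float64(0.0)), (array([ 0.53, -0.09,  1.45, -0.  ,  1.78,  0.88]), np.float64(0.0)), (array([ 0.65, -0.03,  1.57,  0.  ,  1.6 , -0.57]), np.float64(0.0))]
go dx -11.33 dy -8.88 dz 0.02 ax -0.4 ay -0.2 az 0.5
go dx -3.49 dy -7.47 dz 3.00 ax -0.0 ay 0.0 az -81.0
go dx 5.01 dy -4.38 dz 10.00 ax -0.0 ay 0.0 az -90.0
```

```bash
python3 -m crank '[{"dx":-3,"dy":-3,"dz":0,"ax":0,"ay":0,"az":0},{"dx":-5,"dy":-6,"dz":0,"ax":0,"ay":0,"az":0},{"dx":-8,"dy":-9,"dz":0,"ax":0,"ay":0,"az":0},{"dx":-11,"dy":-12,"dz":0,"ax":0,"ay":0,"az":0},{"dx":-13,"dy":-15,"dz":0,"ax":0,"ay":0,"az":0}]' 
python3 -c "
from p import *
print(path(monitor.sense()['joint_pos'],[([.416,.362,.1],[180,0,-14])]))
seqgo([([.416,.362,.1],[180,0,-14])])"
```

```text
clock: 33.13
ee_pos: [0.4516, 0.2842, 0.2269]
orientation: [-3.138, 0.004, -0.184]
contact_force: [0.8, -0.3, 0.9]
width: 0.569
grip_force: 0.0
[(array([ 0.65, -0.03,  1.57,  0.  ,  1.6 ,  2.47]), np.float64(0.0))]
go dx -4.88 dy -6.96 dz 12.74 ax -0.2 ay 0.2 az 3.5
```

```bash
python3 -m crank '[{"dx":-1.5,"dy":-2,"dz":2,"ax":0,"ay":0,"az":1},{"dx":-3,"dy":-4,"dz":5,"ax":0,"ay":0,"az":2},{"dx":-4.9,"dy":-7,"dz":8,"ax":0,"ay":0,"az":3.5},{"dx":-4.9,"dy":-7,"dz":11,"ax":0,"ay":0,"az":3.5},{"dx":-4.9,"dy":-7,"dz":12.7,"ax":0,"ay":0,"az":3.5}]' 
python3 -m crank '[{"dx":0,"dy":0,"dz":0,"ax":0,"ay":0,"az":0},{"dx":0,"dy":0,"dz":0,"ax":0,"ay":0,"az":0},{"dx":0,"dy":0,"dz":0,"ax":0,"ay":0,"az":0},{"dx":0,"dy":0,"dz":0,"ax":0,"ay":0,"az":0},{"dx":0,"dy":0,"dz":0,"ax":0,"ay":0,"az":0}]'
python3 - <<'E'
from p import *
im,c=grab('wrist'); rollers(c,im,amin=20); print(tool()[:3,3])
seqgo([([.416,.362,.003],[180,0,-14])])
E
```

```text
clock: 33.55
ee_pos: [0.4151, 0.3618, 0.0955]
orientation: [3.141, 0.007, -0.242]
contact_force: [-0.2, -0.1, -0.2]
width: 0.567
grip_force: 0.0
clock: 33.97
ee_pos: [0.4194, 0.3617, 0.1038]
orientation: [-3.134, 0.0, -0.246]
contact_force: [0.7, 0.2, -0.1]
width: 0.57
grip_force: 0.0
pink px(323,205) 51x19 xyz [0.4164 0.3615 0.008 ] len 0.046 yaw 160.5
pink px(588,16) 33x27 xyz [0.5557 0.0184 0.008 ] len 0.046 yaw 154.8
pink px(556,17) 34x17 xyz [0.5532 0.0758 0.008 ] len 0.039 yaw 172.5
pink px(526,13) 26x5 xyz [0.557  0.1194 0.008 ] len 0.028 yaw 169.3
[0.41929212 0.36163079 0.10348406]
go dx -0.32 dy 0.11 dz 10.05 ax -0.4 ay 0.0 az -0.1
```

```bash
python3 -m crank '[{"dx":-0.3,"dy":0.1,"dz":3,"ax":0,"ay":0,"az":0},{"dx":-0.3,"dy":0.1,"dz":6,"ax":0,"ay":0,"az":0},{"dx":-0.3,"dy":0.1,"dz":8.5,"ax":0,"ay":0,"az":0},{"dx":-0.3,"dy":0.1,"dz":9.5,"ax":0,"ay":0,"az":0},{"dx":-0.3,"dy":0.1,"dz":9.6,"ax":0,"ay":0,"az":0}]' 
python3 -m crank '[{"dx":0,"dy":0,"dz":0.1,"ax":0,"ay":0,"az":0},{"dx":0,"dy":0,"dz":0.3,"ax":0,"ay":0,"az":0},{"dx":0,"dy":0,"dz":0.4,"ax":0,"ay":0,"az":0},{"dx":0,"dy":0,"dz":0.4,"ax":0,"ay":0,"az":0},{"dx":0,"dy":0,"dz":0.4,"ax":0,"ay":0,"az":0}]' 
python3 -m crank '[{"dx":0,"dy":0,"dz":0,"ax":0,"ay":0,"az":0},{"dx":0,"dy":0,"dz":0,"ax":0,"ay":0,"az":0},{"dx":0,"dy":0,"dz":0,"ax":0,"ay":0,"az":0},{"dx":0,"dy":0,"dz":0,"ax":0,"ay":0,"az":0},{"dx":0,"dy":0,"dz":0,"ax":0,"ay":0,"az":0}]' 0.5 12
python3 -m crank '[{"dx":0,"dy":0,"dz":0,"ax":0,"ay":0,"az":0},{"dx":0,"dy":0,"dz":0,"ax":0,"ay":0,"az":0},{"dx":0,"dy":0,"dz":0,"ax":0,"ay":0,"az":0},{"dx":0,"dy":0,"dz":0,"ax":0,"ay":0,"az":0},{"dx":0,"dy":0,"dz":0,"ax":0,"ay":0,"az":0}]' 
python3 -m crank '[{"dx":0,"dy":0,"dz":-4,"ax":0,"ay":0,"az":0},{"dx":0,"dy":0,"dz":-8,"ax":0,"ay":0,"az":0},{"dx":0,"dy":0,"dz":-12,"ax":0,"ay":0,"az":0},{"dx":0,"dy":0,"dz":-16,"ax":0,"ay":0,"az":0},{"dx":0,"dy":0,"dz":-22,"ax":0,"ay":0,"az":0}]' 
python3 -c "
from h import *
seqgo([([.545,.09,.23],[180,0,-11]),([.545,.09,.11],[180,0,-11])])"
```

```text
clock: 34.43
ee_pos: [0.414, 0.3606, 0.0034]
orientation: [-3.14, 0.005, -0.245]
contact_force: [-0.3, -0.8, -0.6]
width: 0.568
grip_force: 0.0
clock: 34.85
ee_pos: [0.4157, 0.3621, 0.0028]
orientation: [-3.136, 0.001, -0.245]
contact_force: [0.3, 0.1, -0.7]
width: 0.569
grip_force: 0.0
clock: 35.27
ee_pos: [0.4151, 0.3617, 0.0016]
orientation: [-3.137, 0.002, -0.245]
contact_force: [0.7, -0.2, 0.1]
width: 0.232
grip_force: 0.0
clock: 35.68
ee_pos: [0.4151, 0.3617, 0.0016]
orientation: [-3.137, 0.002, -0.245]
contact_force: [-0.6, 0.3, -0.6]
width: 0.178
grip_force: 12.0
clock: 36.1
ee_pos: [0.4149, 0.3604, 0.2049]
orientation: [-3.137, 0.003, -0.245]
contact_force: [0.5, 1.1, -0.8]
width: 0.181
grip_force: 12.0
go dx 19.17 dy 23.07 dz -2.65 ax -0.3 ay 0.1 az -3.0
go dx 0.00 dy -0.00 dz 12.00 ax 0.0 ay 0.0 az 0.0
```

```bash
python3 -m crank '[{"dx":3,"dy":3,"dz":-2.6,"ax":0,"ay":0,"az":0},{"dx":5,"dy":6,"dz":-2.6,"ax":0,"ay":0,"az":0},{"dx":8,"dy":9,"dz":-2.6,"ax":0,"ay":0,"az":-1},{"dx":10,"dy":12,"dz":-2.6,"ax":0,"ay":0,"az":-2},{"dx":12,"dy":15,"dz":-2.6,"ax":0,"ay":0,"az":-3}]' 
python3 -m crank '[{"dx":2,"dy":2,"dz":0,"ax":0,"ay":0,"az":0},{"dx":4,"dy":5,"dz":0,"ax":0,"ay":0,"az":0},{"dx":7.2,"dy":8,"dz":0,"ax":0,"ay":0,"az":0},{"dx":7.2,"dy":8,"dz":3,"ax":0,"ay":0,"az":0},{"dx":7.2,"dy":8,"dz":6,"ax":0,"ay":0,"az":0}]' 
python3 -m crank '[{"dx":0,"dy":0,"dz":2,"ax":0,"ay":0,"az":0},{"dx":0,"dy":0,"dz":4,"ax":0,"ay":0,"az":0},{"dx":0,"dy":0,"dz":5,"ax":0,"ay":0,"az":0},{"dx":0,"dy":0,"dz":5,"ax":0,"ay":0,"az":0},{"dx":0,"dy":0,"dz":5,"ax":0,"ay":0,"az":0}]' 
python3 -c "
from h import *
print(tool()[:3,3])"
```

```text
clock: 36.52
ee_pos: [0.4961, 0.1841, 0.2286]
orientation: [-3.137, 0.001, -0.192]
contact_force: [1.0, 1.1, -0.4]
width: 0.178
grip_force: 12.0
clock: 36.93
ee_pos: [0.5529, 0.0916, 0.169]
orientation: [-3.136, -0.003, -0.197]
contact_force: [0.6, 0.3, 0.3]
width: 0.183
grip_force: 12.0
clock: 37.35
ee_pos: [0.5506, 0.0943, 0.1181]
orientation: [-3.137, 0.002, -0.192]
contact_force: [-0.0, 0.0, 0.4]
width: 0.181
grip_force: 12.0
[0.55059889 0.09428011 0.11808239]
```

```bash
python3 -m crank '[{"dx":0,"dy":0,"dz":0,"ax":0,"ay":0,"az":0},{"dx":0,"dy":0,"dz":0,"ax":0,"ay":0,"az":0},{"dx":0,"dy":0,"dz":0,"ax":0,"ay":0,"az":0},{"dx":0,"dy":0,"dz":0,"ax":0,"ay":0,"az":0},{"dx":0,"dy":0,"dz":0,"ax":0,"ay":0,"az":0}]' 5
python3 -m crank '[{"dx":0,"dy":0,"dz":-3,"ax":0,"ay":0,"az":0},{"dx":0,"dy":0,"dz":-6,"ax":0,"ay":0,"az":0},{"dx":0,"dy":0,"dz":-9,"ax":0,"ay":0,"az":0},{"dx":-2,"dy":0,"dz":-12,"ax":0,"ay":0,"az":0},{"dx":-5,"dy":0,"dz":-15,"ax":0,"ay":0,"az":0}]' 
python3 -m crank '[{"dx":-3,"dy":0,"dz":0,"ax":0,"ay":0,"az":0},{"dx":-6,"dy":0,"dz":0,"ax":0,"ay":0,"az":0},{"dx":-8,"dy":0,"dz":0,"ax":0,"ay":0,"az":0},{"dx":-8,"dy":0,"dz":0,"ax":0,"ay":0,"az":0},{"dx":-8,"dy":0,"dz":0,"ax":0,"ay":0,"az":0}]' 0
python3 - <<'E'
from p import *
im,c=grab('wrist','w9'); rollers(c,im,amin=20); t,ct=grab('top'); rollers(ct,t); s,cs=grab('side'); rollers(cs,s)
Rb=R.from_euler('z',-11,degrees=True)
for d in ([-.06,.09,.065],[-.06,-.09,.065],[.06,-.09,.065],[.06,.09,.065],[-.068,0,.046]): print(d,proj(c,BC+Rb.apply(d)))
cv2.imwrite('pics/w9c.png',cv2.resize(im[60:260,200:467],None,fx=3,fy=3,interpolation=cv2.INTER_CUBIC)[:,:,::-1])
E
```

```text
clock: 37.77
ee_pos: [0.5509, 0.0943, 0.1185]
orientation: [-3.137, 0.001, -0.192]
contact_force: [0.6, -0.2, -0.8]
width: 0.52
grip_force: 0.0
clock: 38.18
ee_pos: [0.5025, 0.1025, 0.268]
orientation: [-3.137, 0.003, -0.194]
contact_force: [1.0, -0.1, 0.3]
width: 0.569
grip_force: 0.0
clock: 38.6
ee_pos: [0.4236, 0.1184, 0.2684]
orientation: [-3.136, -0.0, -0.192]
contact_force: [0.6, 0.1, 0.1]
width: 0.231
grip_force: 0.0
pink px(292,76) 31x14 xyz [0.5607 0.1329 0.008 ] len 0.043 yaw 169.1
pink px(321,62) 42x32 xyz [0.5734 0.0908 0.008 ] len 0.058 yaw 129.1
pink px(376,52) 53x38 xyz [0.5748 0.0139 0.008 ] len 0.076 yaw 4.6
pink px(276,197) 21x18 xyz [0.5686 0.1108 0.008 ] len 0.067 yaw 91.2
pink px(307,196) 23x15 xyz [0.5725 0.015  0.008 ] len 0.072 yaw 4.6
pink px(285,245) 21x14 xyz [0.5699 0.1061 0.008 ] len 0.068 yaw 113.3
pink px(308,224) 22x15 xyz [0.5805 0.013  0.008 ] len 0.066 yaw 9.0
[-0.06, 0.09, 0.065] (np.float64(259.5649367207635), np.float64(106.55404352453343))
[-0.06, -0.09, 0.065] (np.float64(410.7497415427912), np.float64(108.00304415992962))
[0.06, -0.09, 0.065] (np.float64(409.32106320285305), np.float64(13.862059889214237))
[0.06, 0.09, 0.065] (np.float64(260.6869020324856), np.float64(11.441735097017272))
[-0.068, 0, 0.046] (np.float64(335.2460527332391), np.float64(112.71279398055479))
```

View pics/w9c.png

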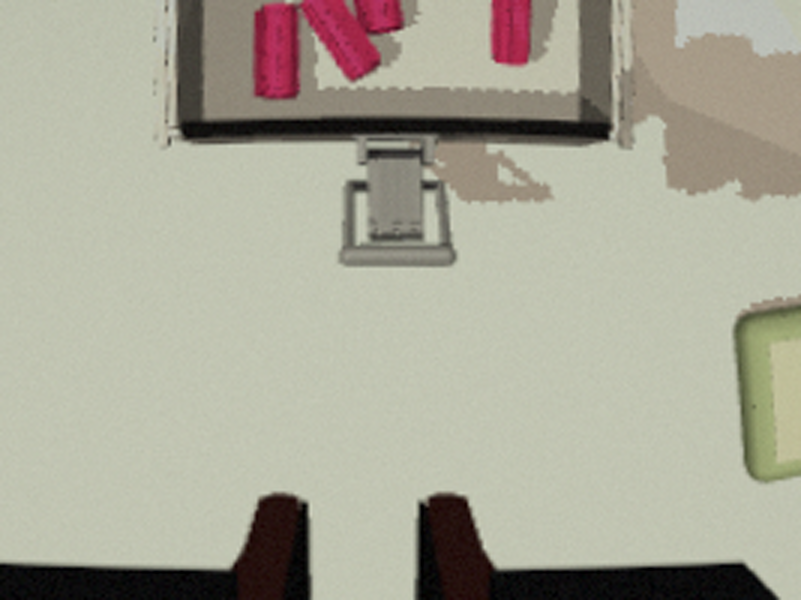

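The view shows all rollers inside the tub, with the front rim level at row ~130. The latch is centred on column 397, its lever stands out, and the loop bar is at (397,257). The box centre therefore shifts to about (0.5665,0.0775).

```bash
cat > b.py <<'E'
from k import *
BC=np.array([.5665,.0775,0]);RB=R.from_euler('z',-11,degrees=True)
B=lambda x,y,z:BC+RB.apply([x,y,z])
def inb(p): return RB.inv().apply(np.asarray(p)-BC)
E
python3 - <<'E'
from b import *
Q=[180,0,-11]; P=[(B(.135,0,.27),Q),(B(.135,0,.155),Q),(B(.06,0,.163),Q),(B(.02,0,.165),Q),(B(-.02,0,.2),Q)]
print(path(monitor.sense()['joint_pos'],P)); seqgo(P)
E
```

```text
[(array([0.03, 0.4 , 0.79, 0.  , 1.95, 1.79]), np.float64(0.0)), (array([ 0.03,  0.36,  1.04, -0.  ,  1.74,  1.79]), np.float64(0.0)), (array([ 0.05,  0.17,  1.26, -0.  ,  1.72,  1.81]), np.float64(0.0)), (array([ 0.07,  0.06,  1.36, -0.  ,  1.72,  1.83]), np.float64(0.0)), (array([ 0.09, -0.04,  1.4 , -0.  ,  1.78,  1.85]), np.float64(0.0))]
go dx 28.22 dy 1.24 dz -0.35 ax -0.3 ay 0.1 az -0.1
go dx 0.00 dy -0.00 dz 11.50 ax 0.0 ay 0.0 az 0.0
go dx -7.50 dy 0.00 dz -0.80 ax 0.0 ay 0.0 az 0.0
go dx -4.00 dy 0.00 dz -0.20 ax 0.0 ay 0.0 az 0.0
go dx -4.00 dy -0.00 dz -3.50 ax 0.0 ay 0.0 az 0.0
```

```bash
python3 -m crank '[{"dx":4,"dy":0,"dz":-0.3,"ax":0,"ay":0,"az":0},{"dx":8,"dy":0.5,"dz":-0.3,"ax":0,"ay":0,"az":0},{"dx":12,"dy":1,"dz":-0.3,"ax":0,"ay":0,"az":0},{"dx":16,"dy":1,"dz":-0.3,"ax":0,"ay":0,"az":0},{"dx":20,"dy":1.2,"dz":-0.3,"ax":0,"ay":0,"az":0}]' 0 
python3 -m crank '[{"dx":3,"dy":0,"dz":0,"ax":0,"ay":0,"az":0},{"dx":6,"dy":0,"dz":0,"ax":0,"ay":0,"az":0},{"dx":8.2,"dy":0,"dz":0,"ax":0,"ay":0,"az":0},{"dx":8.2,"dy":0,"dz":0,"ax":0,"ay":0,"az":0},{"dx":8.2,"dy":0,"dz":0,"ax":0,"ay":0,"az":0}]' 
python3 -c "
from b import *
print(inb(tool()[:3,3])); im,c=grab('top'); im2,c2=grab('side')
cv2.imwrite('pics/t5.png',np.hstack([cv2.resize(im2[130:280,190:390],None,fx=2,fy=2),cv2.resize(im[110:260,230:430],None,fx=2,fy=2)])[:,:,::-1])
print(proj(c2,tool()[:3,3]),proj(c,tool()[:3,3]))"
```

```text
clock: 39.17
ee_pos: [0.6203, 0.067, 0.2686]
orientation: [-3.137, 0.003, -0.193]
contact_force: [0.3, 0.6, -0.1]
width: 0.005
grip_force: 0.0
clock: 39.58
ee_pos: [0.6993, 0.0516, 0.2661]
orientation: [-3.138, 0.007, -0.194]
contact_force: [-1.0, 1.1, 0.8]
width: 0.001
grip_force: 0.0
[ 1.35280258e-01 -6.82662233e-05  2.66132197e-01]
(np.float64(263.73568322020327), np.float64(136.55426793553892)) (np.float64(292.870792772531), np.float64(142.04811737372557))
```

View pics/t5.png

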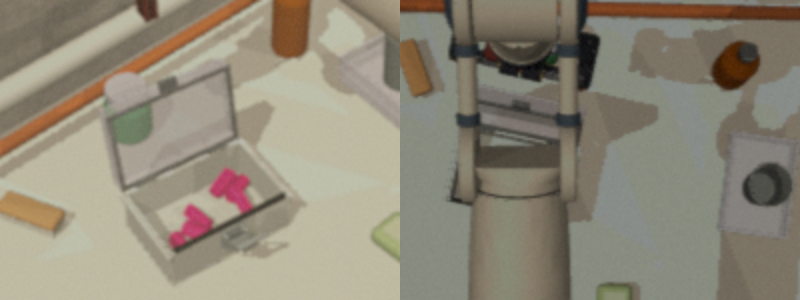

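The side half shows six rollers in the tub and the lid open, with its top edge between (105,105) and (235,70). The fingertips are just above the crop, at about (147,13). The tumbler stands in the tray.

```bash
python3 -m crank '[{"dx":0,"dy":0,"dz":3,"ax":0,"ay":0,"az":0},{"dx":0,"dy":0,"dz":6,"ax":0,"ay":0,"az":0},{"dx":0,"dy":0,"dz":9,"ax":0,"ay":0,"az":0},{"dx":0,"dy":0,"dz":11,"ax":0,"ay":0,"az":0},{"dx":0,"dy":0,"dz":11,"ax":0,"ay":0,"az":0}]' 
python3 -m crank '[{"dx":-1.5,"dy":0,"dz":-0.2,"ax":0,"ay":0,"az":0},{"dx":-3,"dy":0,"dz":-0.4,"ax":0,"ay":0,"az":0},{"dx":-4.5,"dy":0,"dz":-0.6,"ax":0,"ay":0,"az":0},{"dx":-6,"dy":0,"dz":-0.7,"ax":0,"ay":0,"az":0},{"dx":-7.5,"dy":0,"dz":-0.8,"ax":0,"ay":0,"az":0}]' 
python3 -m crank '[{"dx":-1.2,"dy":0,"dz":-0.1,"ax":0,"ay":0,"az":0},{"dx":-2.4,"dy":0,"dz":-0.2,"ax":0,"ay":0,"az":0},{"dx":-3.6,"dy":0,"dz":-0.2,"ax":0,"ay":0,"az":0},{"dx":-4.5,"dy":0,"dz":-0.2,"ax":0,"ay":0,"az":0},{"dx":-4.5,"dy":0,"dz":-0.2,"ax":0,"ay":0,"az":0}]' 
python3 -c "
from b import *
print(inb(tool()[:3,3]))"
```

```text
clock: 40.1
ee_pos: [0.6951, 0.0535, 0.1549]
orientation: [-3.138, 0.01, -0.192]
contact_force: [-0.8, 0.0, -1.5]
width: 0.004
grip_force: 0.0
clock: 40.52
ee_pos: [0.624, 0.0677, 0.1717]
orientation: [-3.136, -0.003, -0.192]
contact_force: [-0.1, -0.6, -0.8]
width: 0.007
grip_force: 0.2
clock: 40.93
ee_pos: [0.5795, 0.0766, 0.1732]
orientation: [-3.136, -0.002, -0.192]
contact_force: [-0.5, 0.5, -0.5]
width: 0.006
grip_force: 0.0
[0.01292209 0.00155105 0.17319028]
```

```bash
python3 -m crank '[{"dx":0,"dy":0,"dz":-3,"ax":0,"ay":0,"az":0},{"dx":0,"dy":0,"dz":-6,"ax":0,"ay":0,"az":0},{"dx":0,"dy":0,"dz":-9,"ax":0,"ay":0,"az":0},{"dx":-3,"dy":0,"dz":-11,"ax":0,"ay":0,"az":0},{"dx":-6,"dy":0,"dz":-11,"ax":0,"ay":0,"az":0}]' 
python3 -m crank '[{"dx":-3,"dy":0,"dz":0,"ax":0,"ay":0,"az":0},{"dx":-6,"dy":0,"dz":0,"ax":0,"ay":0,"az":0},{"dx":-8,"dy":0,"dz":0,"ax":0,"ay":0,"az":0},{"dx":-9,"dy":0,"dz":0,"ax":0,"ay":0,"az":0},{"dx":-9,"dy":0,"dz":0,"ax":0,"ay":0,"az":0}]' 
python3 -m crank '[{"dx":0,"dy":0,"dz":0,"ax":0,"ay":0,"az":0},{"dx":0,"dy":0,"dz":0,"ax":0,"ay":0,"az":0},{"dx":0,"dy":0,"dz":0,"ax":0,"ay":0,"az":0},{"dx":0,"dy":0,"dz":0,"ax":0,"ay":0,"az":0},{"dx":0,"dy":0,"dz":0,"ax":0,"ay":0,"az":0}]' 
python3 -m crank '[{"dx":0,"dy":0,"dz":0,"ax":0,"ay":0,"az":0},{"dx":0,"dy":0,"dz":0,"ax":0,"ay":0,"az":0},{"dx":0,"dy":0,"dz":0,"ax":0,"ay":0,"az":0},{"dx":0,"dy":0,"dz":0,"ax":0,"ay":0,"az":0},{"dx":0,"dy":0,"dz":0,"ax":0,"ay":0,"az":0}]' 
python3 -c "
from b import *
im,c=grab('wrist'); im2,c2=grab('side'); print(inb(tool()[:3,3]))
for d in ([-.068,0,.046],[-.065,0,.076],[-.06,.09,.092],[-.06,-.09,.092]): print(d,np.round(proj(c,B(*d))),np.round(proj(c2,B(*d))))
cv2.imwrite('pics/x6.png',np.hstack([cv2.resize(im[20:220,230:430],(600,600)),cv2.resize(im2[170:290,250:290+0],(200,600))])[:,:,::-1])
cv2.imwrite('pics/s6.png',cv2.resize(im2[190:290,230:363],(798,600),interpolation=cv2.INTER_CUBIC)[:,:,::-1])"
```

```text
clock: 41.35
ee_pos: [0.5228, 0.0867, 0.2856]
orientation: [-3.135, -0.005, -0.193]
contact_force: [-0.7, -0.2, 1.6]
width: 0.004
grip_force: 0.0
clock: 41.77
ee_pos: [0.4324, 0.1045, 0.2823]
orientation: [-3.136, -0.001, -0.192]
contact_force: [0.3, -0.4, 0.3]
width: 0.008
grip_force: 0.0
clock: 42.18
ee_pos: [0.4338, 0.1039, 0.28]
orientation: [-3.137, 0.003, -0.193]
contact_force: [-0.2, -0.4, -0.3]
width: 0.004
grip_force: 0.0
clock: 42.6
ee_pos: [0.4332, 0.1041, 0.2805]
orientation: [-3.137, 0.002, -0.192]
contact_force: [0.6, -0.0, 0.4]
width: 0.004
grip_force: 0.0
[-0.13590169  0.00069942  0.28051621]
[-0.068, 0, 0.046] [322. 122.] [308. 248.]
[-0.065, 0, 0.076] [322. 120.] [308. 240.]
[-0.06, 0.09, 0.092] [243. 117.] [275. 250.]
[-0.06, -0.09, 0.092] [401. 117.] [336. 219.]
```

View pics/x6.png

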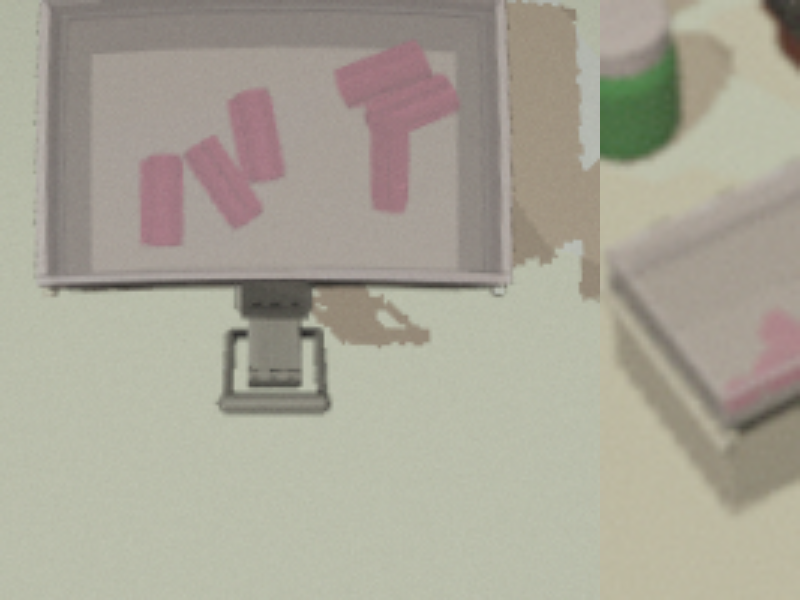

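The lid is shut with all six rollers under it. The latch centre is at crop column 274, the keeper at (274,298), the lever end at (274,380), and the loop bar at (274,403), which is image pixel (321.3,154.3).

```bash
cat >> b.py <<'E'
def latch(phi,psi):
    s,c=np.sin(phi),np.cos(phi); L=np.array([-.068,.046])+.0034*np.array([c,-s])+.0126*np.array([-s,-c])
    return L,L+.042*np.array([-np.sin(psi-phi),np.cos(psi-phi)]),np.array([-.068,.046])+.038*np.array([-s,-c])
E
python3 - <<'E'
from b import *
c=cams.get_calibration('wrist'); cw=('wrist',c,tool()@c['T_tool_cam'])
for phi in (2.0,2.1,2.15):
    L,b,e=latch(phi,2.7); print(phi,b.round(4),e.round(4),np.round(proj(cw,B(b[0],0,b[1])),1),np.round(proj(cw,B(e[0],0,e[1])),1))
for z in (.08,.084,.09): print(z,inb(plane(cw,321.3,154.3,z)).round(4))
print('lid front top edge',inb(plane(cw,321,113.5,.092)).round(4), 'lever end', inb(plane(cw,321.3,380/3+20,.066)).round(4))
Q=[180,0,-11]; P=[(B(-.14,0,.12),Q),(B(-.14,0,.077),Q),(B(-.086,0,.083),Q)]
print(path(monitor.sense()['joint_pos'],P)); seqgo(P)
E
```

```text
2.0 [-0.1079  0.0803] [-0.1026  0.0618] [322.2 156.2] [322.2 150.2]
2.1 [-0.1043  0.0841] [-0.1008  0.0652] [322.2 153.5] [322.2 149. ]
2.15 [-0.1024  0.0859] [-0.0998  0.0668] [322.2 151.9] [322.2 148.3]
0.08 [-0.1057  0.0011  0.08  ]
0.084 [-0.1053  0.0011  0.084 ]
0.09 [-0.1047  0.0011  0.09  ]
lid front top edge [-0.0581  0.0014  0.092 ] lever end [-0.0978  0.0011  0.066 ]
[(array([ 0.16, -0.34,  1.81, -0.  ,  1.67,  1.92]), np.float64(0.0)), (array([ 0.16, -0.32,  1.87, -0.  ,  1.59,  1.92]), np.float64(0.0)), (array([ 0.12, -0.18,  1.74,  0.  ,  1.58,  1.89]), np.float64(0.0))]
go dx -0.38 dy 0.15 dz 16.05 ax -0.3 ay 0.1 az -0.0
go dx 0.00 dy -0.00 dz 4.30 ax 0.0 ay 0.0 az 0.0
go dx 5.40 dy 0.00 dz -0.60 ax 0.0 ay 0.0 az 0.0
```

```bash
python3 -m crank '[{"dx":-0.4,"dy":0,"dz":4,"ax":0,"ay":0,"az":0},{"dx":-0.4,"dy":0,"dz":8,"ax":0,"ay":0,"az":0},{"dx":-0.4,"dy":0,"dz":12,"ax":0,"ay":0,"az":0},{"dx":-0.4,"dy":0,"dz":16,"ax":0,"ay":0,"az":0},{"dx":-0.4,"dy":0,"dz":19,"ax":0,"ay":0,"az":0}]' 0 
python3 -m crank '[{"dx":0,"dy":0,"dz":1,"ax":0,"ay":0,"az":0},{"dx":0,"dy":0,"dz":1.3,"ax":0,"ay":0,"az":0},{"dx":0,"dy":0,"dz":1.3,"ax":0,"ay":0,"az":0},{"dx":0,"dy":0,"dz":1.3,"ax":0,"ay":0,"az":0},{"dx":0,"dy":0,"dz":1.3,"ax":0,"ay":0,"az":0}]' 
python3 -c "
from b import *
print(inb(tool()[:3,3])); Q=[180,0,-11];seqgo([(B(-.125,0.001,.077),Q),(B(-.086,0.001,.084),Q)])"
```

```text
clock: 43.12
ee_pos: [0.4278, 0.1057, 0.0869]
orientation: [-3.138, 0.005, -0.192]
contact_force: [-0.7, 0.5, 0.7]
width: 0.005
grip_force: 0.0
clock: 43.53
ee_pos: [0.4306, 0.1061, 0.0802]
orientation: [-3.135, -0.002, -0.192]
contact_force: [-0.1, 0.4, -0.9]
width: 0.006
grip_force: 0.0
[-0.13888644  0.00216996  0.08020833]
go dx 1.39 dy 0.12 dz 0.32 ax -0.4 ay -0.1 az -0.0
go dx 3.90 dy -0.00 dz -0.70 ax 0.0 ay 0.0 az 0.0
```

```bash
python3 -m crank '[{"dx":0.5,"dy":0.1,"dz":0.2,"ax":0,"ay":0,"az":0},{"dx":1,"dy":0.1,"dz":0.3,"ax":0,"ay":0,"az":0},{"dx":1.5,"dy":0.1,"dz":0.3,"ax":0,"ay":0,"az":0},{"dx":2.1,"dy":0.1,"dz":0.2,"ax":0,"ay":0,"az":0},{"dx":2.7,"dy":0.1,"dz":0,"ax":0,"ay":0,"az":0}]' 
python3 -m crank '[{"dx":0.5,"dy":0,"dz":-0.1,"ax":0,"ay":0,"az":0},{"dx":1.1,"dy":0,"dz":-0.3,"ax":0,"ay":0,"az":0},{"dx":1.7,"dy":0,"dz":-0.4,"ax":0,"ay":0,"az":0},{"dx":2.3,"dy":0,"dz":-0.4,"ax":0,"ay":0,"az":0},{"dx":2.6,"dy":0,"dz":-0.4,"ax":0,"ay":0,"az":0}]' 
python3 -m crank '[{"dx":0,"dy":0,"dz":0,"ax":0,"ay":0,"az":0},{"dx":0,"dy":0,"dz":0,"ax":0,"ay":0,"az":0},{"dx":0,"dy":0,"dz":0,"ax":0,"ay":0,"az":0},{"dx":0,"dy":0,"dz":0,"ax":0,"ay":0,"az":0},{"dx":0,"dy":0,"dz":0,"ax":0,"ay":0,"az":0}]' 
python3 -c "
from b import *
print(inb(tool()[:3,3]))"
```

```text
clock: 43.95
ee_pos: [0.456, 0.0995, 0.0774]
orientation: [-3.137, 0.002, -0.193]
contact_force: [0.5, -0.2, -0.4]
width: 0.004
grip_force: 0.1
clock: 44.37
ee_pos: [0.4818, 0.0945, 0.0814]
orientation: [-3.137, 0.002, -0.193]
contact_force: [-0.0, 0.2, 0.0]
width: 0.008
grip_force: 0.0
clock: 44.78
ee_pos: [0.4808, 0.0948, 0.0814]
orientation: [-3.137, 0.002, -0.192]
contact_force: [-0.0, 0.5, 0.2]
width: 0.006
grip_force: 0.0
[-0.08747022  0.00064632  0.08137726]
```

```bash
python3 -m crank '[{"dx":-1,"dy":0,"dz":0,"ax":0,"ay":0,"az":0},{"dx":-2,"dy":0,"dz":-0.5,"ax":0,"ay":0,"az":0},{"dx":-4,"dy":0,"dz":-3,"ax":0,"ay":0,"az":0},{"dx":-5,"dy":0,"dz":-7,"ax":0,"ay":0,"az":0},{"dx":-5,"dy":0,"dz":-11,"ax":0,"ay":0,"az":0}]' 
python3 -m crank '[{"dx":0,"dy":0,"dz":0,"ax":0,"ay":0,"az":0},{"dx":0,"dy":0,"dz":0,"ax":0,"ay":0,"az":0},{"dx":0,"dy":0,"dz":0,"ax":0,"ay":0,"az":0},{"dx":0,"dy":0,"dz":0,"ax":0,"ay":0,"az":0},{"dx":0,"dy":0,"dz":0,"ax":0,"ay":0,"az":0}]'
python3 - <<'E'
from b import *
im,c=grab('wrist','w10'); im2,c2=grab('side','s10'); print(inb(tool()[:3,3]))
for n,d in dict(bar_ok=[-.064,0,.088],bar_out=[-.104,0,.084],keeper=[-.065,0,.08],lev=[-.101,0,.065]).items(): print(n,np.round(proj(c,B(*d))),np.round(proj(c2,B(*d))))
a=cv2.resize(im[60:200,250:390],(400,400),interpolation=cv2.INTER_CUBIC); b=cv2.resize(im2[210:270,275:335],(400,400),interpolation=cv2.INTER_CUBIC)
cv2.imwrite('pics/x7.png',np.hstack([a,b])[:,:,::-1])
E
```

```text
clock: 45.2
ee_pos: [0.4294, 0.104, 0.1917]
orientation: [-3.138, 0.005, -0.192]
contact_force: [1.1, 1.0, -0.4]
width: 0.006
grip_force: 0.0
clock: 45.62
ee_pos: [0.4313, 0.1036, 0.1895]
orientation: [-3.138, 0.005, -0.193]
contact_force: [0.0, -0.7, -0.5]
width: 0.004
grip_force: 0.0
[-1.37467835e-01 -1.16254068e-04  1.89979273e-01]
bar_ok [321. 115.] [307. 236.]
bar_out [321. 161.] [316. 248.]
keeper [321. 116.] [308. 239.]
lev [321. 155.] [315. 252.]
```

View pics/x7.png

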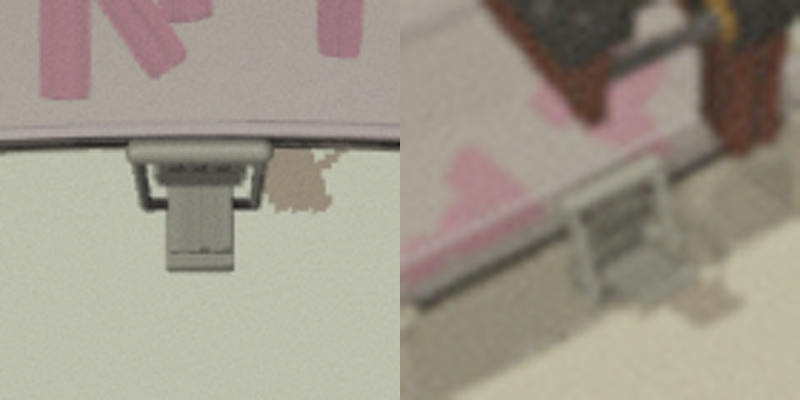

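The left half shows the loop bar lying against the lid above the keeper, at (200,152). The lever is still up, with its end at (200,268). The side half agrees, with the bar at (615,185).

```bash
cat >> b.py <<'E'
QP=[180,-30,-11]
def press(phi,ex=0,y=.001):
    s,c=np.sin(phi),np.cos(phi); p=np.array([-.068,.046])+.030*np.array([-s,-c])+np.array([-c,s])*(.002+.01*abs(np.sin(phi-1.05))-ex); return (B(p[0],y,p[1]),QP)
E
python3 - <<'E'
from b import *
P=[(B(-.13,0.001,.15),QP),(B(-.10,0.001,.10),QP)]+[press(f) for f in (2.0,1.6,1.2,.8,.4,.1,0)]+[press(0,.003)]
print([o[1] for o in path(monitor.sense()['joint_pos'],P)]); print([inb(p[0]).round(3) for p in P]); seqgo(P)
E
```

```text
[np.float64(0.0), np.float64(0.0), np.float64(0.0), np.float64(0.0), np.float64(0.0), np.float64(0.0), np.float64(0.0), np.float64(0.0), np.float64(0.0), np.float64(0.0)]
[array([-0.13 ,  0.001,  0.15 ]), array([-0.1  ,  0.001,  0.1  ]), array([-0.091,  0.001,  0.068]), array([-0.098,  0.001,  0.054]), array([-0.097,  0.001,  0.038]), array([-0.093,  0.001,  0.028]), array([-0.087,  0.001,  0.022]), array([-0.081,  0.001,  0.017]), array([-0.079,  0.001,  0.016]), array([-0.076,  0.001,  0.016])]
go dx 0.76 dy -0.10 dz 3.99 ax -0.2 ay 30.3 az -0.1
go dx 0.10 dy -0.00 dz 5.83 ax 0.0 ay 0.0 az 0.0
go dx -0.84 dy 0.00 dz 3.24 ax 0.0 ay 0.0 az 0.0
go dx -1.26 dy -0.00 dz 0.84 ax 0.0 ay 0.0 az 0.0
go dx -0.74 dy 0.00 dz 1.39 ax 0.0 ay 0.0 az 0.0
go dx -0.11 dy -0.00 dz 1.10 ax 0.0 ay 0.0 az 0.0
go dx 0.14 dy -0.00 dz 0.87 ax 0.0 ay 0.0 az 0.0
go dx 0.30 dy 0.00 dz 0.68 ax 0.0 ay 0.0 az 0.0
go dx 0.15 dy -0.00 dz 0.22 ax 0.0 ay 0.0 az 0.0
go dx 0.26 dy -0.00 dz 0.15 ax 0.0 ay 0.0 az 0.0
```

```bash
python3 -m crank '[{"dx":0,"dy":0,"dz":0,"ax":0,"ay":6,"az":0},{"dx":0,"dy":0,"dz":1,"ax":0,"ay":12,"az":0},{"dx":0.3,"dy":-0.1,"dz":2,"ax":0,"ay":18,"az":0},{"dx":0.7,"dy":-0.1,"dz":3,"ax":0,"ay":24,"az":0},{"dx":0.8,"dy":-0.1,"dz":4,"ax":0,"ay":30,"az":0}]' 0 
python3 -m crank '[{"dx":0,"dy":0,"dz":1,"ax":0,"ay":0,"az":0},{"dx":0,"dy":0,"dz":2,"ax":0,"ay":0,"az":0},{"dx":0,"dy":0,"dz":3,"ax":0,"ay":0,"az":0},{"dx":0,"dy":0,"dz":4,"ax":0,"ay":0,"az":0},{"dx":0,"dy":0,"dz":5,"ax":0,"ay":0,"az":0}]' 
python3 -m crank '[{"dx":0,"dy":0,"dz":0,"ax":0,"ay":0,"az":0},{"dx":0,"dy":0,"dz":0,"ax":0,"ay":0,"az":0},{"dx":0,"dy":0,"dz":0,"ax":0,"ay":0,"az":0},{"dx":0,"dy":0,"dz":0,"ax":0,"ay":0,"az":0},{"dx":0,"dy":0,"dz":0,"ax":0,"ay":0,"az":0}]'
python3 - <<'E'
from b import *
print(inb(tool()[:3,3]));T=tool()
for p in [B(-.10,.001,.075),B(-.10,.001,.054)]+[press(f)[0] for f in (1.2,.8,.4,.1,0)]+[press(0,.003)[0]]: go(p,QP,T)
E
```

```text
clock: 46.13
ee_pos: [0.4405, 0.1033, 0.1511]
orientation: [-3.135, -0.527, -0.196]
contact_force: [0.1, 1.0, 0.4]
width: 0.002
grip_force: 0.0
clock: 46.55
ee_pos: [0.4661, 0.0984, 0.1082]
orientation: [-3.136, -0.521, -0.197]
contact_force: [1.3, -0.0, -0.3]
width: 0.004
grip_force: 0.0
clock: 46.97
ee_pos: [0.4647, 0.099, 0.1089]
orientation: [-3.135, -0.522, -0.196]
contact_force: [-0.1, -0.1, 0.3]
width: 0.006
grip_force: 0.0
[-0.10398442  0.00166672  0.10888826]
go dx -1.35 dy 0.08 dz 3.14 ax -0.2 ay 0.1 az -0.2
go dx -2.39 dy 0.10 dz 4.96 ax -0.2 ay 0.1 az -0.2
go dx -2.93 dy 0.10 dz 6.45 ax -0.2 ay 0.1 az -0.2
go dx -3.04 dy 0.11 dz 7.55 ax -0.2 ay 0.1 az -0.2
go dx -2.90 dy 0.11 dz 8.42 ax -0.2 ay 0.1 az -0.2
go dx -2.59 dy 0.11 dz 9.09 ax -0.2 ay 0.1 az -0.2
go dx -2.44 dy 0.11 dz 9.31 ax -0.2 ay 0.1 az -0.2
go dx -2.18 dy 0.11 dz 9.46 ax -0.2 ay 0.1 az -0.2
```

```bash
python3 -m crank '[{"dx":-1.35,"dy":0.1,"dz":3.1,"ax":0,"ay":0,"az":0},{"dx":-1.9,"dy":0.1,"dz":4,"ax":0,"ay":0,"az":0},{"dx":-2.4,"dy":0.1,"dz":5,"ax":0,"ay":0,"az":0},{"dx":-2.7,"dy":0.1,"dz":5.7,"ax":0,"ay":0,"az":0},{"dx":-2.9,"dy":0.1,"dz":6.4,"ax":0,"ay":0,"az":0}]' 
python3 -m crank '[{"dx":-0.1,"dy":0,"dz":1.1,"ax":0,"ay":0,"az":0},{"dx":0,"dy":0,"dz":2,"ax":0,"ay":0,"az":0},{"dx":0.35,"dy":0,"dz":2.6,"ax":0,"ay":0,"az":0},{"dx":0.5,"dy":0,"dz":2.9,"ax":0,"ay":0,"az":0},{"dx":0.75,"dy":0,"dz":3,"ax":0,"ay":0,"az":0}]' 
python3 -m crank '[{"dx":0,"dy":0,"dz":0,"ax":0,"ay":0,"az":0},{"dx":0,"dy":0,"dz":0,"ax":0,"ay":0,"az":0},{"dx":0,"dy":0,"dz":0,"ax":0,"ay":0,"az":0},{"dx":0,"dy":0,"dz":0,"ax":0,"ay":0,"az":0},{"dx":0,"dy":0,"dz":0,"ax":0,"ay":0,"az":0}]'
python3 - <<'E'
from b import *
print(inb(tool()[:3,3]))
seqgo([press(0,.003),press(0,.006)])
E
```

```text
clock: 47.38
ee_pos: [0.4703, 0.097, 0.0372]
orientation: [-3.137, -0.52, -0.195]
contact_force: [-2.7, -0.8, 1.9]
width: 0.008
grip_force: 1.2
clock: 47.8
ee_pos: [0.4905, 0.0933, 0.0156]
orientation: [-3.136, -0.516, -0.197]
contact_force: [-40.4, 5.5, 23.3]
width: 0.004
grip_force: 20.2
clock: 48.22
ee_pos: [0.4901, 0.0934, 0.0158]
orientation: [-3.136, -0.516, -0.196]
contact_force: [-24.5, 3.1, 14.3]
width: 0.007
grip_force: 12.3
[-0.07800505  0.00104454  0.01577182]
go dx 0.21 dy 0.00 dz 0.10 ax -0.2 ay 0.4 az -0.2
go dx 0.26 dy 0.00 dz 0.15 ax 0.0 ay 0.0 az 0.0
```

```bash
python3 -m crank '[{"dx":-1,"dy":0,"dz":-1,"ax":0,"ay":0,"az":0},{"dx":-1.5,"dy":0,"dz":-3,"ax":0,"ay":0,"az":0},{"dx":-1.5,"dy":0,"dz":-7,"ax":0,"ay":0,"az":0},{"dx":-1.5,"dy":0,"dz":-11,"ax":0,"ay":0,"az":0},{"dx":-1.5,"dy":0,"dz":-14,"ax":0,"ay":0,"az":0}]' 
python3 -m crank '[{"dx":0,"dy":0,"dz":-2,"ax":0,"ay":0,"az":0},{"dx":0,"dy":0,"dz":-3,"ax":0,"ay":0,"az":0},{"dx":0,"dy":0,"dz":-3,"ax":0,"ay":0,"az":0},{"dx":0,"dy":0,"dz":-3,"ax":0,"ay":0,"az":0},{"dx":0,"dy":0,"dz":-3,"ax":0,"ay":0,"az":0}]'
python3 - <<'E'
from b import *
im,c=grab('wrist','w11'); im2,c2=grab('side','s11'); print(inb(tool()[:3,3]))
u,v=proj(c,B(-.07,0,.05)); print(u,v,proj(c,B(-.065,0,.076)),proj(c,B(-.07,0,.008)))
u,v=int(u),int(v); a=cv2.resize(im[max(v-70,0):max(v-70,0)+140,u-70:u+70],(400,400),interpolation=cv2.INTER_CUBIC)
b=cv2.resize(im2[140:280,260:400],(400,400),interpolation=cv2.INTER_CUBIC)
cv2.imwrite('pics/x8.png',np.hstack([a,b])[:,:,::-1]); t,ct=grab('top'); rollers(ct,t)
E
```

```text
clock: 48.63
ee_pos: [0.4157, 0.1115, 0.1312]
orientation: [3.141, -0.515, -0.195]
contact_force: [0.9, 1.1, 0.4]
width: 0.003
grip_force: 0.0
clock: 49.05
ee_pos: [0.4077, 0.1178, 0.1551]
orientation: [3.137, -0.511, -0.195]
contact_force: [1.2, 0.2, 1.1]
width: 0.004
grip_force: 0.0
[-0.16355965  0.00911808  0.15493562]
329.49390648099273 161.38735478757184 (np.float64(330.2981412126238), np.float64(145.43749517353433)) (np.float64(328.307535112194), np.float64(175.73189691086088))
```

View pics/x8.png

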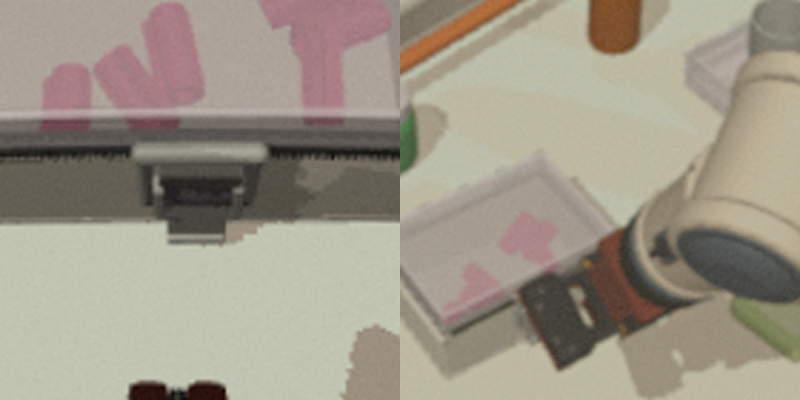

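The left half shows the loop bar at (200,152), which is row 144 where the keeper seat is predicted at 145. The lever end is at (197,242), row 175.7, exactly where it should be when fully down. The lid is closed over all the rollers and the arm is clear.

```bash
python3 -c "
from bench import ctrl
print(ctrl.job_done())"
```

```text
the job is handed in; nothing more can be done
None
```

I handed in the job at about 49 s with all six rollers in the box, the empty tumbler upright in the upper tray, and the lid shut and latched with the lever down; the final camera check agreed, but no verdict came back.

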